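# Fit the heat sink on the power module

## Robot

A 7-joint arm with a two-finger parallel gripper is mounted at the origin on the work surface. World frame = base frame: x ahead of the robot, y to its left, z up, the work surface at z = 0. Lengths are in m, angles in rad, forces in N, time in s.
With the tool pointing down it reaches from about 0.425 to 0.925 m from the base axis. Payload 6.8 kg.
Tool frame: the origin (TCP) lies midway between the tips of the shut fingers; the grasp point (between the pads) lies 19 mm behind it (r.grip_depth is the distance from the TCP to the grasp point, in m); z points along the fingers, y is the line along which they close (so a half turn about z gives the same grasp; the last joint's range is limited). The gripper opens to 85 mm and grips with 20 to 120 N. Pads are 22 mm wide; open, the fingers measure 114 mm over their backs; the gripper's body (76 mm by 85 mm) begins 54 mm behind the grasp point. The pads swing forward as they close: fully open they stand 13 mm farther back than shut.
Start: joints at [1.11, 0.477, 0.022, 1.555, -0.011, 1.109, -0.083], TCP at [0.233, -0.633, 0.208] pointing down, gripper open.
Joint ranges: [-2.96, 2.96], [-0.34, 2.1], [-1.41, 1.46], [0.24, 2.44], [-1.37, 4.51], [0.17, 1.92], [-2.96, 2.96]. Speed limits (rad/s): [2.39, 2.39, 3.14, 3.14, 3.14, 3.14, 3.14].

## Interface

Orientations are given as a rotation vector (axis times angle).
In Python, from bench import telemetry, grab_frame, calibration, order, silhouettes, r gives the robot as it stands.
- The arm moves only by the tool apply_moves, never from a script. Its argument "moves" is a list of rows, each a list of 7 numbers: the turn, a rotation vector about the tool's x, y, z scaled (see below), then the shift along the tool's x, y, z scaled (see below), then the opening, from -1 (shut) to 1 (fully open). A call has exactly 8 rows; each row shifts and turns the commanded pose from where the row before left it, along the tool's axes as they then stand; what a row does not reach is not made up. The controller multiplies each number of a shift by 1000 mm and each number of a turn by 6 degrees. A row lasts 1/12 s, in which the tool goes at most 41.7 mm and 7.16 degrees, less where a joint would pass 70% of its speed; a pose out of reach is approached as far as the arm can. A call with a number of a shift or a turn outside -1 to 1 is refused whole. A call with a gripper value outside its range is refused whole. The fingers move at their own pace and stop on an object; "grip_force" is the grip in N (left out, the last holds). Time passes only in rows, so rows that do not move let the fingers close, or fill a call up. It gives the time, the measured TCP pose, the force, the opening and the grip force at its end, in the units of the state.
- telemetry.get_obs(): the state, without advancing time (a new reading comes with each control period).
- grab_frame(name): name is "scene" or "top" or "wrist"; returns the picture (400x640x3 uint8, blue, green, red); there is no depth.
- calibration(name): a dict with "fx", "fy", "cx", "cy" (pixels), "world_from_camera" (4x4, takes a point from camera to world coordinates); the wrist camera has in their place "mount" (4x4, takes a point from camera to tool coordinates, whose origin is the TCP and whose axes are the flange's). Camera axes: x right, y down, z forward; pixel columns grow to the right and rows downward; lengths in m; the calibration is good to about 2 mm. A picture is of the moment at which its call begins: read the wrist's pose just before it. calibration takes no time and is no camera call.
- order.hand_in(): hands the job in; it is judged then, once.
Trained networks look in the newest picture that a camera, given by its name, has taken for a name from the list of things; names that differ only in an ending like _2 or _b are one class to them, and where a whole thing is asked for, a point or a joint stands for the part that bears it (a point fixed in the world has none). Each returns a list of dicts, best first, with "p" (0 to 1); they miss things now and then, are a little off and sometimes report something else, mostly with a low value. They report only what shows in the picture. A call takes as long as a camera call. They do not tell look-alikes from the thing itself.
- silhouettes(thing, camera): "mask" (400x640 bool, what is visible of it) and "extent" ([centre column, centre row, width, height] in pixels, round what is visible of it).
The state is a dict: "clock": time; "joints": joint angles; "qvel": joint speeds; "tau": joint torques, N m; "tcp_pos": TCP position; "orientation": TCP orientation; "contact_force": force on the tool from outside, world axes, zero at the start; "moment": the same for the moment, N m; "grip_width": finger opening in m; "gripper_force": force on a finger pad.
Only numpy, scipy, OpenCV 4.12 (cv2) and the standard library are available. Lean on these libraries where they do the work, as an engineer would, in place of code of your own. Each camera call takes 0.05 s, during which the arm holds its last target. There are 200 camera calls.

## Task

Take the blue finned heat sink out of the black holder, put it down on the teal mat and let go, then take it again another way so that you can lay it, flat face down and fins up, gently on the metal top of the power module. It must sit flat and centred on the module with its long sides parallel to the module's (either end may lead). Leave all the other things where they are.

Things in the scene. Friction and masses are not known exactly. Their poses are not given: they have to be found in the camera images.
- heatsink: Blue heat sink, 120 long x 60 wide x 40 mm thick, about 290 g, loose: an 8 mm base plate and 7 full-length fins (4 mm thick, 32 mm high). The outer fins are flush with the width, so its sides are plain 120 x 40 mm faces, 60 mm apart. Origin: its middle, 20 mm above the flat face. x along the length, y across the width, z from the flat face to the fin tips.
- holder: Fixed black plastic holder, 59 x 156 mm, origin at the centre of its underside. Two bays side by side along its y, centred at y = +38 and -38 mm, each 50 (x) x 72 (y) mm inside; floor 5 mm thick; front, side and middle walls 45 mm high and 4 mm thick; a tall back panel, 135 mm high and 5 mm thick, closes the whole -x side (inner face at x = -25 mm).
- mat: Fixed teal work mat, 180 (x) x 190 (y) x 3 mm, origin at the centre of its underside. The solder spool stands on it towards its +x end; the rest is free.
- module: Fixed green circuit board, 165 (x) x 110 (y) mm, its upper side 12 mm above the table, origin on the table under its centre. In its middle stands the power module, a black block with an aluminium top, 114 long (x) x 54 wide (y) mm, its top 42 mm above the table. Small parts along the board's long edges reach at most 24 mm above the table.
- module_top (a point): Centre of the module's aluminium top, 42 mm above the table; x along the module's 114 mm length, y across its 54 mm width, z up.
- heatsink_face (a point): Centre of the heat sink's flat face (underside of the base plate); axes as heatsink. At the start the sink stands on end (x up) in one of the holder's bays, fins (+z) towards the holder's tall back, its top end 125 mm above the table. It stands stably on its end.
- transformer: Bystander: yellow potted transformer, 36 x 52 x 58 mm, with short pins on top (66 mm in all), standing in the holder's other bay. Origin: centre of its underside.
- spool: Bystander: grey solder spool, 56 mm across, 40 mm high, standing on the mat. Origin: centre of its underside.
- multimeter: Bystander: yellow and black multimeter, 170 (x) x 80 (y) x 44 mm, lying beyond the mat. Origin: centre of its underside.
- terminal_box: Bystander: orange terminal box, 60 x 100 (y) x 46 mm, with red and black posts, beyond the mat. Origin: centre of its underside.
- flux_bottle: Bystander: amber bottle with a white cap, 44 mm across, 100 mm high. Origin: centre of its underside.
- screwdriver: Bystander: screwdriver, 170 mm long, lying between the robot and the work. x along its length, towards the tip.
There are look-alikes about, which are no part of the job. There is more than one size of the heatsink; the job needs the smallest.

How it is judged:
By the outcome, as a careful person would: the job done as asked, in the order asked, and still so for the second after the job is handed in, with the robot touching nothing.
It also fails if it takes over 56 s, if anything falls off the work surface, if the arm or the gripper's body presses on something with over 40 N, if the wrist force passes 120 N, or if a joint passes its speed limit or range.

## Working session

There is one attempt and no reset: what is moved stays moved. The work goes in short steps, Python scripts to look and compute and a tool call to move; the robot and the scene stay as the last step left them, time stands still between calls to the robot, and variables do not carry over. Pictures are saved under pics/ and viewed, at most 10 in all, crops included, and the job is handed in when it is done.

Besides the shell and the picture viewer there is one more tool, called after ">>>" as name([rows], argument=value, ...), one row to a line, values as JSON. apply_moves: Moves the arm, as the interface text tells. Its arguments: {"type":"object","properties":{"moves":{"type":"array"},"grip_force":{"type":"number"}},"required":["moves"]}

```bash
ls; mkdir -p pics; python3 - <<'E'
from bench import telemetry, grab_frame, calibration, order, silhouettes, r
import cv2,numpy as np
o=telemetry.get_obs();print(o)
a=grab_frame("scene");b=grab_frame("top")
cv2.imwrite("pics/scene.png",a);cv2.imwrite("pics/top.png",b)
for n in("scene","top","wrist"):print(n,calibration(n))
for c in("scene","top"):
  for t in("heatsink","holder","mat","module","spool","transformer"):
    print(c,t,[(round(d["p"],2),np.round(d["extent"]).tolist()) for d in silhouettes(t,c)])
E
```

```text
pics
{'clock': 0.0, 'joints': array([ 1.10990214,  0.47780025,  0.02230239,  1.55646946, -0.01149508,
        1.10929489, -0.08308194]), 'qvel': array([ 0.00056618, -0.00050049, -0.00053903,  0.00033526, -0.00208975,
        0.00047951, -0.00090889]), 'tau': array([-3.58961524e-04, -5.96464705e+01,  1.60742261e+00, -2.81198913e+01,
        1.23916240e-02,  9.47138731e-03, -7.77370360e-06]), 'tcp_pos': array([ 0.23300708, -0.63282156,  0.20721733]), 'orientation': array([-3.09105986e+00, -5.51099973e-01,  6.99747175e-04]), 'contact_force': array([-0.10422469, -0.11319838,  0.05068546]), 'moment': array([ 0.11437649, -0.06360325, -0.02261342]), 'gripper_force': 0.0, 'grip_width': 0.08541799343605548}
scene {'fx': 438.94442039990594, 'fy': 438.94442039990594, 'cx': 321.2915830323908, 'cy': 198.38003138366705, 'world_from_camera': array([[ 0.6513124 ,  0.53414385, -0.53896428,  1.13922662],
       [ 0.75855959, -0.44008815,  0.48053071, -0.5975298 ],
       [ 0.01948073, -0.72181214, -0.69181481,  0.81853577],
       [ 0.        ,  0.        ,  0.        ,  1.        ]])}
top {'fx': 443.
[... 925 characters left out ...]
84.0, 51.0, 82.0])]
scene holder [(0.84, [230.0, 240.0, 83.0, 83.0])]
scene mat [(0.84, [330.0, 206.0, 88.0, 69.0])]
scene module [(0.7, [399.0, 158.0, 64.0, 43.0])]
scene spool [(0.9, [333.0, 214.0, 20.0, 23.0])]
scene transformer [(0.71, [247.0, 241.0, 30.0, 27.0])]
top heatsink [(0.92, [418.0, 218.0, 34.0, 23.0]), (0.9, [470.0, 207.0, 52.0, 43.0]), (0.65, [291.0, 221.0, 69.0, 63.0]), (0.6, [433.0, 269.0, 54.0, 41.0]), (0.2, [199.0, 142.0, 19.0, 21.0])]
top holder [(0.56, [404.0, 221.0, 69.0, 34.0])]
top mat [(0.92, [292.0, 222.0, 69.0, 61.0])]
top module [(0.95, [185.0, 221.0, 42.0, 58.0])]
top spool [(0.75, [309.0, 199.0, 23.0, 22.0])]
top transformer [(0.53, [389.0, 212.0, 20.0, 12.0])]
```

View pics/scene.png

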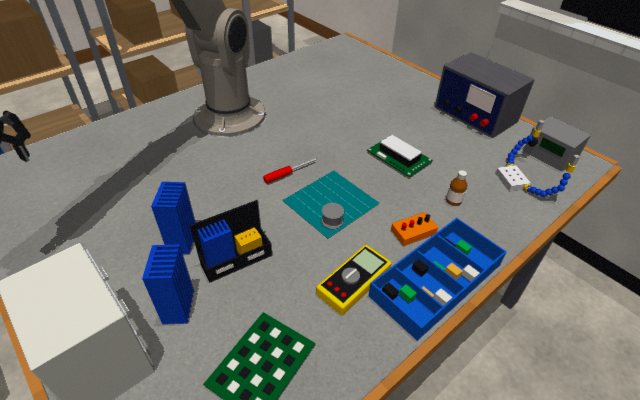

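View pics/top.png

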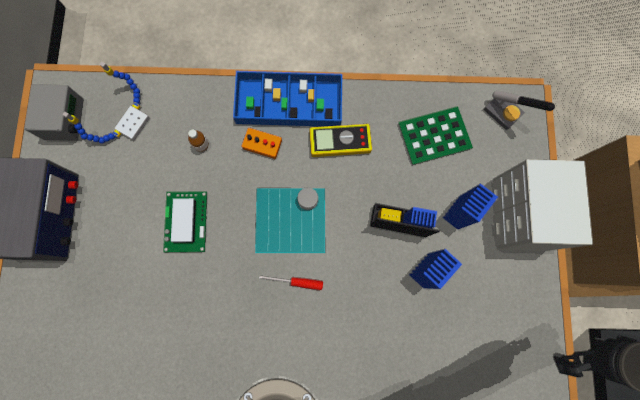

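The top view shows three blue finned sinks: (423,217) in the holder, a loose one at (470,207) and another at (435,269). In the scene view they are at (217,245), (174,218) and (169,284). The description calls for the one in the holder's bay; the two free-standing ones look larger. The module is at top (182,221), the mat at (291,221) with the spool at (308,199).

```bash
cat > h.py <<'E'
from bench import telemetry, grab_frame, calibration, order, silhouettes, r
import cv2,numpy as np
from scipy.spatial.transform import Rotation as R
from scipy.optimize import minimize
def cam(n,o=None):
    c=calibration(n);K=np.array([[c["fx"],0,c["cx"]],[0,c["fy"],c["cy"]],[0,0,1]])
    if n=="wrist":
        T=np.eye(4);T[:3,:3]=R.from_rotvec(o["orientation"]).as_matrix();T[:3,3]=o["tcp_pos"];W=T@c["mount"]
    else: W=c["world_from_camera"]
    return K,W
def unproj(C,uv,z):
    K,W=C;uv=np.atleast_2d(uv).astype(float)
    d=np.c_[uv,np.ones(len(uv))]@np.linalg.inv(K).T@W[:3,:3].T
    return W[:3,3]+d*((z-W[2,3])/d[:,2])[:,None]
def proj(C,P):
    K,W=C;p=(np.atleast_2d(P)-W[:3,3])@W[:3,:3]@K.T
    return p[:,:2]/p[:,2:]
def box(x0,x1,y0,y1,z0,z1):
    return np.array([[x,y,z] for x in(x0,x1) for y in(y0,y1) for z in(z0,z1)],float)
def place(P,x,y,a):
    c,s=np.cos(a),np.sin(a);return P@np.array([[c,-s,0],[s,c,0],[0,0,1]]).T+[x,y,0]
def iou(C,parts,mask,S=4):
    m=np.zeros((400*S,640*S),np.uint8)
    for P in parts:
        cv2.fillConvexPoly(m,cv2.convexHull(np.round(proj(C,P)*S+S/2-.5).astype(np.int32)),255)
    m=cv2.resize(m,(640,400),interpolation=cv2.INTER_AREA)/255.
    return np.minimum(m,mask).sum()/np.maximum(m,mask).sum()
def fit(parts,views,x0):
    f=lambda p:-np.mean([iou(C,[place(P,p[0],p[1],p[2]) for P in parts],m) for C,m in views])
    s=np.array([x0]*4,float);s[1,0]+=.015;s[2,1]+=.015;s[3,2]+=.15
    q=minimize(f,x0,method="Nelder-Mead",options=dict(initial_simplex=s,xatol=2e-5,fatol=1e-6))
    q=minimize(f,q.x,method="Nelder-Mead",options=dict(initial_simplex=np.array([q.x+d for d in([0,0,0],[.004,0,0],[0,.004,0],[0,0,.05])]),xatol=2e-5,fatol=1e-6))
    return q.x,-q.fun
HOLD=[box(-30,29,-78,78,0,5),box(-30,-25,-78,78,0,135),box(25,29,-78,78,0,45),box(-30,29,-78,-74,0,45),box(-30,29,74,78,0,45),box(-30,29,-2,2,0,45)]
HOLD=[b/1e3 for b in HOLD]
E
python3 - <<'E'
from h import *
print([a for a in dir(r) if a[0]!='_'])
I={n:grab_frame(n) for n in("scene","top")};C={n:cam(n) for n in I}
def best(t,n,near=None):
    L=silhouettes(t,n)
    if near: L=[d for d in L if np.hypot(d["extent"][0]-near[0],d["extent"][1]-near[1])<30]
    return L[0]["mask"] if L else None
V={t:[(C[n],best(t,n)) for n in I] for t in("mat","module","spool","holder","transformer")}
def ctr(t,z): 
    m=V[t][1][1];return unproj(C["top"],np.argwhere(m)[:,::-1].mean(0),z)[0][:2]
for t,z,parts in(("mat",.003,[box(-.09,.09,-.095,.095,0,.003)]),("module",.02,[box(-.0825,.0825,-.055,.055,.0,.012),box(-.057,.057,-.027,.027,.012,.042)])):
    p=[*ctr(t,z),0.]
    for k in("both",0,1):
        vv=V[t] if k=="both" else [V[t][k]]
        print(t,k,fit(parts,vv,p))
# white top
for n,uv in(("top",(182,221)),("scene",(401,150))):
    hsv=cv2.cvtColor(I[n],cv2.COLOR_BGR2HSV);w=((hsv[...,2]>170)&(hsv[...,1]<60)).astype(np.uint8)
    nl,lab=cv2.connectedComponents(w);l=lab[uv[1],uv[0]];cs,_=cv2.findContours((lab==l).astype(np.uint8),0,1)
    P=unproj(C[n],cs[0][:,0],.042)[:,:2];print(n,"modtop",l,cv2.minAreaRect((P*1000).astype(np.float32)))
print("holder/sink top", ctr("holder",.05), ctr("spool",.04), unproj(C["top"],(423,214),.125))
# holder with sink/transformer: union masks
U=[]
for n,s in(("top",(418,218)),("scene",(217,245))):
    u=V["holder"][[*I].index(n)][1].copy()
    for t in("heatsink","transformer"):
        m=best(t,n,s)
        if m is not None:u|=m
    U.append((C[n],u))
for sy in(-.038,.038):
    parts=HOLD+[box(-.02,.02,sy-.03,sy+.03,.005,.125),box(-.018,.018,-sy-.026,-sy+.026,.005,.068)]
    print("holder",sy,fit(parts,U,[*ctr("holder",.05),-.2]))
E
```

```text
['Unreachable', 'grip_depth']<stdin>:10: RuntimeWarning: Mean of empty slice.
Traceback (most recent call last):
  File "h.py", line 13, in unproj
    d=np.c_[uv,np.ones(len(uv))]@np.linalg.inv(K).T@W[:3,:3].T
      ~~~~~~~~~~~~~~~~~~~~~~~~~~^~~~~~~~~~~~~~~~~~~
ValueError: matmul: Input operand 1 has a mismatch in its core dimension 0, with gufunc signature (n?,k),(k,m?)->(n?,m?) (size 3 is different from 1)
```

```bash
cat >> h.py <<'E'
def best(t,n,near=None):
    for k in range(3):
        L=silhouettes(t,n)
        if near: L=[d for d in L if np.hypot(d["extent"][0]-near[0],d["extent"][1]-near[1])<30]
        L=[d for d in L if d["p"]>.3]
        if L: return L[0]["mask"]
        grab_frame(n)
E
python3 - <<'E'
from h import *
I={n:grab_frame(n) for n in("scene","top")};C={n:cam(n) for n in I}
V={t:[(C[n],best(t,n)) for n in I] for t in("mat","module","spool","holder","transformer")}
print({t:[m is not None for _,m in v] for t,v in V.items()})
def ctr(t,z): 
    m=V[t][1][1];return unproj(C["top"],np.argwhere(m)[:,::-1].mean(0),z)[0][:2]
for t,z,parts in(("mat",.003,[box(-.09,.09,-.095,.095,0,.003)]),("module",.02,[box(-.0825,.0825,-.055,.055,.0,.012),box(-.057,.057,-.027,.027,.012,.042)])):
    p=[*ctr(t,z),0.]
    for k in("both",0,1):
        vv=V[t] if k=="both" else [V[t][k]]
        print(t,k,fit(parts,vv,p))
for n,uv in(("top",(182,221)),("scene",(401,150))):
    hsv=cv2.cvtColor(I[n],cv2.COLOR_BGR2HSV);w=((hsv[...,2]>170)&(hsv[...,1]<60)).astype(np.uint8)
    nl,lab=cv2.connectedComponents(w);l=lab[uv[1],uv[0]];cs,_=cv2.findContours((lab==l).astype(np.uint8),0,1)
    P=unproj(C[n],cs[0][:,0],.042)[:,:2];print(n,"modtop",l,cv2.minAreaRect((P*1000).astype(np.float32)))
print("holder/sink top", ctr("holder",.05), ctr("spool",.04), unproj(C["top"],(423,214),.125))
U=[]
for n,s in(("top",(418,218)),("scene",(217,245))):
    u=V["holder"][[*I].index(n)][1].copy()
    for t in("heatsink","transformer"):
        m=best(t,n,s)
        if m is not None:u|=m
    U.append((C[n],u))
for sy in(-.038,.038):
    parts=HOLD+[box(-.02,.02,sy-.03,sy+.03,.005,.125),box(-.018,.018,-sy-.026,-sy+.026,.005,.068)]
    print("holder",sy,fit(parts,U,[*ctr("holder",.05),-.2]))
E
```

```text
{'mat': [True, True], 'module': [True, True], 'spool': [True, True], 'holder': [True, True], 'transformer': [True, True]}
mat both (array([ 0.52782005, -0.01590391,  0.02026476]), np.float64(0.8576349952862655))
mat 0 (array([ 0.52864904, -0.01758922,  0.02809664]), np.float64(0.8372267102289257))
mat 1 (array([ 0.52669624, -0.01490282,  0.03266726]), np.float64(0.8903889164903136))
module both (array([0.51646939, 0.27089458, 0.02800784]), np.float64(0.9118392777914762))
module 0 (array([0.51036243, 0.27044011, 0.02461873]), np.float64(0.874602475659279))
module 1 (array([0.51633937, 0.27019935, 0.0367782 ]), np.float64(0.9586314200090441))
top modtop 432 ((515.4224243164062, 269.4493103027344), (109.7332763671875, 53.73574447631836), 1.987589955329895)
scene modtop 55 ((514.231201171875, 265.4287414550781), (113.07414245605469, 55.014060974121094), 2.5383620262145996)
holder/sink top [ 0.52038478 -0.30338114] [ 0.58250131 -0.06037509] [[ 0.53359324 -0.34973619  0.125     ]]
holder -0.038 (array([ 0.53299182, -0.31549352, -0.16359992]), np.float64(0.8827545848112495))
holder 0.038 (array([ 0.53356613, -0.31615616, -0.15897167]), np.float64(0.8350382916770456))
```

```bash
cat >> h.py <<'E'
def ori(yaw,tilt=0.):
    """tool x along yaw, z down; tilt>0 swings tool z outward (towards tool x heading)"""
    return R.from_euler("z",yaw)*R.from_rotvec([np.pi,0,0])*R.from_rotvec([0,tilt,0])
def rows(pos,rot,n,start=None):
    """n equal rows from the current (or start=(pos,rot)) pose in a straight line"""
    o=telemetry.get_obs()
    p0,R0=(o["tcp_pos"],R.from_rotvec(o["orientation"])) if start is None else start
    w=(R0.inv()*rot).as_rotvec()
    for i in range(n):
        Ri=R0*R.from_rotvec(w*i/n)
        s=Ri.inv().apply((np.array(pos)-p0)/n)
        print(np.round(np.r_[np.degrees(w)/n/6,s],4).tolist(),"mm %.1f deg %.1f"%(np.linalg.norm(s)*1e3,np.degrees(np.linalg.norm(w))/n))
    return np.array(pos),rot
E
python3 - <<'E'
from h import *
o=telemetry.get_obs();print(o["clock"])
print(ori(0,.3).apply([[1,0,0],[0,1,0],[0,0,1]]))
p=o["tcp_pos"]+[0,0,.14]
print('up .14 then');rows([.527,-.3535,.36],ori(-.16),11,(p,R.from_rotvec(o["orientation"])))
C=cam("top");
for uv in((418,268),(452,205),(470,207),(437,268)):print(uv,unproj(C,uv,0.)[0],unproj(C,uv,.18)[0])
E
```

```text
2.45
[[ 9.55336489e-01  3.61907875e-17  2.95520207e-01]
 [-3.08148791e-33 -1.00000000e+00  1.22464680e-16]
 [ 2.95520207e-01 -1.16994977e-16 -9.55336489e-01]]
up .14 then
[0.0, -0.0, 0.4451, 0.0339, -0.0147, -0.0011] mm 36.9 deg 2.7
[0.0, -0.0, 0.4451, 0.0331, -0.0162, -0.0011] mm 36.9 deg 2.7
[0.0, -0.0, 0.4451, 0.0323, -0.0177, -0.0011] mm 36.9 deg 2.7
[0.0, -0.0, 0.4451, 0.0315, -0.0192, -0.0011] mm 36.9 deg 2.7
[0.0, -0.0, 0.4451, 0.0305, -0.0207, -0.0011] mm 36.9 deg 2.7
[0.0, -0.0, 0.4451, 0.0296, -0.0221, -0.0011] mm 36.9 deg 2.7
[0.0, -0.0, 0.4451, 0.0285, -0.0234, -0.0011] mm 36.9 deg 2.7
[0.0, -0.0, 0.4451, 0.0274, -0.0247, -0.0011] mm 36.9 deg 2.7
[0.0, -0.0, 0.4451, 0.0262, -0.026, -0.0011] mm 36.9 deg 2.7
[0.0, -0.0, 0.4451, 0.0249, -0.0272, -0.0011] mm 36.9 deg 2.7
[0.0, -0.0, 0.4451, 0.0237, -0.0283, -0.0011] mm 36.9 deg 2.7
(418, 268) [ 0.40600925 -0.36508497  0.        ] [ 0.39856618 -0.32103649  0.18      ]
(452, 205) [ 0.58163688 -0.46363638  0.        ] [ 0.54804455 -0.40491454  0.18      ]
(470, 207) [ 0.57737353 -0.51371897  0.        ] [ 0.54441597 -0.44754031  0.18      ]
(437, 268) [ 0.40732774 -0.41661697  0.        ] [ 0.39968837 -0.36489587  0.18      ]
```

>>> apply_moves([
  [0, 0, 0, 0, 0, -0.035, 1],
  [0, 0, 0, 0, 0, -0.035, 1],
  [0, 0, 0, 0, 0, -0.035, 1],
  [0, 0, 0, 0, 0, -0.035, 1],
  [0, 0, 0.445, 0.034, -0.015, -0.001, 1],
  [0, 0, 0.445, 0.033, -0.016, -0.001, 1],
  [0, 0, 0.445, 0.032, -0.018, -0.001, 1],
  [0, 0, 0.445, 0.0315, -0.019, -0.001, 1],
])

```text
clock: 3.12
tcp_pos: [0.3405, -0.5304, 0.3526]
orientation: [3.131, 0.256, 0.001]
contact_force: [0.6, -0.4, 0.1]
grip_width: 0.0857
gripper_force: 0.0
```

>>> apply_moves([
  [0, 0, 0.445, 0.0305, -0.021, -0.001, 1],
  [0, 0, 0.445, 0.0295, -0.022, -0.001, 1],
  [0, 0, 0.445, 0.0285, -0.0235, -0.001, 1],
  [0, 0, 0.445, 0.0275, -0.025, -0.001, 1],
  [0, 0, 0.445, 0.026, -0.026, -0.001, 1],
  [0, 0, 0.445, 0.025, -0.027, -0.001, 1],
  [0, 0, 0.445, 0.024, -0.028, -0.001, 1],
  [0, 0, 0, 0, 0, 0, 1],
])

```text
clock: 3.78
tcp_pos: [0.5334, -0.3447, 0.359]
orientation: [-3.128, 0.234, -0.005]
contact_force: [1.2, 1.8, -0.4]
grip_width: 0.0858
gripper_force: 0.0
```

```bash
python3 - <<'E'
from h import *
o=telemetry.get_obs();a=grab_frame("wrist");cv2.imwrite("pics/w1.png",a);np.save("w1.npy",np.r_[o["tcp_pos"],o["orientation"]])
print(o["joints"],o["tcp_pos"],o["orientation"],o["qvel"].max())
for t in("heatsink","holder","transformer"):
    for d in silhouettes(t,"wrist"):print(t,d["p"],d["extent"])
C=cam("wrist",o)
print(proj(C,place(np.array([[.02,-.068,.125],[.02,-.008,.125],[-.02,-.008,.125],[-.02,-.068,.125],[-.025,-.078,.135],[-.025,.078,.135],[.029,-.078,.045],[.029,.078,.045]]),.533,-.3155,-.1636)).round(1).tolist())
E
```

```text
[ 0.53000187  0.31868847 -0.06934735  1.44829879  0.01660681  1.37442614
 -1.25951831] [ 0.53335764 -0.34467877  0.35904596] [-3.12814451  0.23447768 -0.00456569] 0.14834297523581982
heatsink 0.92 [368.1, 256.6, 75.9, 107.9]
heatsink 0.82 [430.9, 127.5, 103.1, 87.3]
holder 0.72 [295.9, 168.8, 130.8, 63.3]
transformer 0.63 [274.8, 159.3, 38.3, 32.7]
[[354.0, 154.6], [303.4, 153.9], [303.5, 186.8], [352.6, 187.4], [361.6, 193.6], [231.1, 191.8], [356.1, 140.4], [245.3, 138.9]]
```

View pics/w1.png

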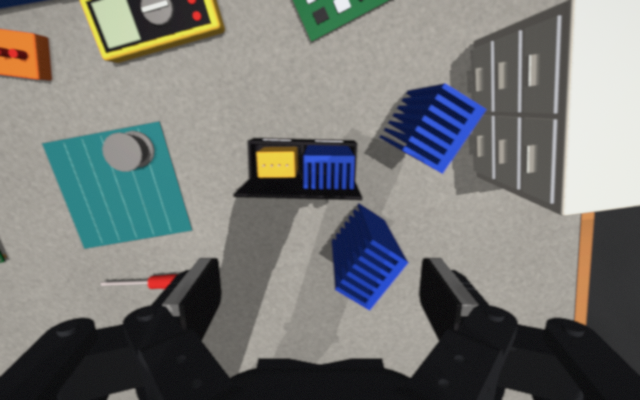

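The wrist picture shows the sink's top end with its fins at about (329,170) in the right bay, against the tall back panel (row 193), and the yellow transformer in the left bay. The two bigger look-alikes stand free at (368,256) and (431,128).

```bash
python3 - <<'E'
from h import *
o=telemetry.get_obs();a=grab_frame("wrist");C=cam("wrist",o)
Cs=cam("scene");grab_frame("scene")
def near(t,n,uv):
    for k in range(3):
        for d in silhouettes(t,n):
            if np.hypot(d["extent"][0]-uv[0],d["extent"][1]-uv[1])<25:return d["mask"]
        grab_frame(n)
for nm,uw,us,x0 in(("A",(368,256),(174,218),[.40,-.36,.6]),("B",(431,128),(169,284),[.57,-.46,-.7])):
    vv=[(c,m) for c,m in((C,near("heatsink","wrist",uw)),(Cs,near("heatsink","scene",us))) if m is not None]
    res=[]
    for s in(1.2,1.3,1.4,1.5,1.6):
        P=box(-.02*s,.02*s,-.03*s,.03*s,0,.12*s)
        q,f=max((fit([P],vv,x0[:2]+[x0[2]+k]) for k in(0,1.57)),key=lambda t:t[1]);res.append((f,s,q,place(P,*q)[1::2,:2]))
    res=max(res,key=lambda t:t[0]);print(nm,len(vv),res[0],res[1],res[2].round(3),res[3].round(3).tolist())
# target: blue within crop
crop=a[135:205,285:375];hsv=cv2.cvtColor(a,cv2.COLOR_BGR2HSV)
b=((hsv[...,0]>105)&(hsv[...,0]<130)&(hsv[...,1]>120)&(hsv[...,2]>40));b[:140]=0;b[195:]=0;b[:,:298]=0;b[:,360:]=0
ys,xs=np.where(b);print("blue",xs.min(),xs.max(),ys.min(),ys.max())
y=cv2.inRange(hsv,(20,120,100),(35,255,255))>0;y[:140]=0;y[190:]=0;y[:,:245]=0;y[:,305:]=0
ys,xs=np.where(y);print("yellow",xs.min(),xs.max(),ys.min(),ys.max(),unproj(C,(xs.mean(),ys.mean()),.063))
cv2.imwrite("pics/w1c.png",cv2.resize(a[125:215,225:405],None,fx=4,fy=4,interpolation=cv2.INTER_CUBIC))
E
```

```text
A 2 0.9305806091424105 1.3 [ 0.397 -0.385  0.817] [[0.408, -0.43], [0.351, -0.377], [0.443, -0.392], [0.386, -0.339]]
B 2 0.955713811933765 1.3 [ 0.56  -0.481  0.913] [[0.575, -0.525], [0.513, -0.477], [0.606, -0.484], [0.545, -0.436]]
blue 298 344 140 184
yellow 246 286 143 173 [[ 0.53721426 -0.28211845  0.063     ]]
```

View pics/w1c.png

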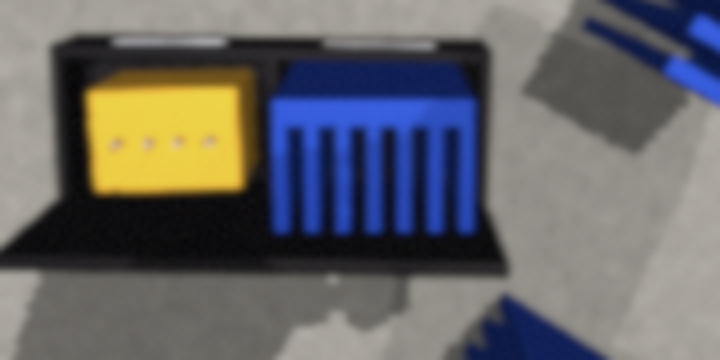

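The crop (4×, offset 225,125) shows 7 fins and the base plate towards the front. The top end's corners are at about (292,149) to (345,184), and the fins face the back panel. This is the smallest sink, the one I want.

```bash
python3 - <<'E'
from h import *
o=telemetry.get_obs();C=cam("wrist",o);print(o["clock"],o["tcp_pos"],o["orientation"],o["joints"])
P=unproj(C,[(292.2,149.3),(344.2,149.3),(343.6,183.8),(293,183.8)],.125);print(P.round(4).tolist(),P.mean(0))
e=P[0]-P[1];print("yaw",np.arctan2(e[1],e[0])-np.pi/2,np.linalg.norm(e),np.linalg.norm(P[1]-P[2]))
c=P.mean(0)
s=rows([c[0],c[1],.2],ori(np.arctan2(e[1],e[0])-np.pi/2),4)
E
```

```text
4.3833 [ 0.5263727  -0.35381888  0.35929622] [ 3.13134607e+00 -2.52103309e-01  1.29139154e-04] [ 0.53845394  0.3168935  -0.0605555   1.45021139  0.01930219  1.37494574
 -1.25431652]
[[0.5514, -0.3249, 0.125], [0.5415, -0.3856, 0.125], [0.5002, -0.379, 0.125], [0.5101, -0.3182, 0.125]] [ 0.52582626 -0.35189592  0.125     ]
yaw -0.16161216794658162 0.06150855448536924 0.04182235013972491
[0.0003, -0.0002, 0.0022, -0.0002, -0.0005, 0.0398] mm 39.8 deg 0.0
[0.0003, -0.0002, 0.0022, -0.0002, -0.0005, 0.0398] mm 39.8 deg 0.0
[0.0003, -0.0002, 0.0022, -0.0002, -0.0005, 0.0398] mm 39.8 deg 0.0
[0.0003, -0.0002, 0.0022, -0.0002, -0.0005, 0.0398] mm 39.8 deg 0.0
```

>>> apply_moves([
  [0, 0, 0, 0, -0.002, 0.04, 1],
  [0, 0, 0, 0, 0, 0.04, 1],
  [0, 0, 0, 0, 0, 0.04, 1],
  [0, 0, 0, 0, 0, 0.04, 1],
  [0, 0, 0, 0, 0, 0.04, 1],
  [0, 0, 0, 0, 0, 0.03, 1],
  [0, 0, 0, 0, 0, 0.02, 1],
  [0, 0, 0, 0, 0, 0.01, 1],
])

```text
clock: 5.05
tcp_pos: [0.5251, -0.3504, 0.0957]
orientation: [-3.129, 0.251, 0.007]
contact_force: [-0.2, -0.3, 0.0]
grip_width: 0.0854
gripper_force: 0.0
```

>>> apply_moves([
  [0, 0, 0, 0, 0, 0.01, 1],
  [0, 0, 0, 0, 0, 0.01, 1],
  [0, 0, 0, 0, 0, 0, 1],
  [0, 0, 0, 0, 0, 0, -1],
  [0, 0, 0, 0, 0, 0, -1],
  [0, 0, 0, 0, 0, 0, -1],
  [0, 0, 0, 0, 0, 0, -1],
  [0, 0, 0, 0, 0, 0, -1],
], grip_force=40)

```text
clock: 5.72
tcp_pos: [0.5281, -0.3522, 0.0808]
orientation: [3.13, -0.251, 0.004]
contact_force: [0.2, -0.5, 6.6]
grip_width: 0.0595
gripper_force: 44.7
```

Now lift, and begin the half turn once clear. The arm's outward tilt is limited, so I'll stand the sink on the mat with the fins facing away, re-grasp at 45° tilted inward, then spin the last joint by π.

>>> apply_moves([
  [0, 0, 0, 0, 0, -0.02, -1],
  [0, 0, 0, 0, 0, -0.04, -1],
  [0, 0, 0, 0, 0, -0.04, -1],
  [0, 0, 0, 0, 0, -0.04, -1],
  [0, 0, 0, 0, 0, -0.035, -1],
  [0, 0, -1.17, 0, 0, 0, -1],
  [0, 0, -1.17, 0, 0, 0, -1],
  [0, 0, -1.17, 0, 0, 0, -1],
], grip_force=60)

```text
refused, turn out of range in row 6
```

```bash
python3 - <<'E'
from h import *
o=telemetry.get_obs();print(o["clock"],o["tcp_pos"],o["orientation"],o["joints"],o["grip_width"],o["contact_force"])
Rn=R.from_rotvec(o["orientation"]);print("yaw",np.arctan2(*Rn.as_matrix()[[1,0],0]))
rows([.52,.03,.25],ori(np.pi),24,(np.array([.528,-.352,.256]),ori(-.161+3*np.radians(7.02))))
E
```

```text
5.7167 [ 0.52814782 -0.35224325  0.08077845] [ 3.13005481 -0.25109675  0.00437367] [ 0.54046951  0.54855381 -0.06883672  1.76030084  0.04893729  0.83124456
 -1.28207134] 0.05947149699347234 [ 0.17392064 -0.48858749  6.5714877 ]
yaw -0.16009773583019352
[0.0, 0.0, -1.1678, 0.0029, -0.0156, 0.0002] mm 15.9 deg 7.0
[0.0, 0.0, -1.1678, 0.0048, -0.0152, 0.0002] mm 15.9 deg 7.0
[0.0, 0.0, -1.1678, 0.0066, -0.0145, 0.0002] mm 15.9 deg 7.0
[0.0, 0.0, -1.1678, 0.0084, -0.0136, 0.0002] mm 15.9 deg 7.0
[0.0, 0.0, -1.1678, 0.0099, -0.0124, 0.0002] mm 15.9 deg 7.0
[0.0, 0.0, -1.1678, 0.0114, -0.0111, 0.0002] mm 15.9 deg 7.0
[0.0, 0.0, -1.1678, 0.0127, -0.0097, 0.0002] mm 15.9 deg 7.0
[0.0, 0.0, -1.1678, 0.0137, -0.008, 0.0002] mm 15.9 deg 7.0
[0.0, 0.0, -1.1678, 0.0146, -0.0063, 0.0002] mm 15.9 deg 7.0
[0.0, 0.0, -1.1678, 0.0153, -0.0045, 0.0002] mm 15.9 deg 7.0
[0.0, 0.0, -1.1678, 0.0157, -0.0026, 0.0002] mm 15.9 deg 7.0
[0.0, 0.0, -1.1678, 0.0159, -0.0006, 0.0003] mm 15.9 deg 7.0
[0.0, 0.0, -1.1678, 0.0159, 0.0013, 0.0003] mm 15.9 deg 7.0
[0.0, 0.0, -1.1678, 0.0156, 0.0032, 0.0003] mm 15.9 deg 7.0
[0.0, 0.0, -1.1678, 0.0151, 0.0051, 0.0003] mm 15.9 deg 7.0
[0.0, 0.0, -1.1678, 0.0143, 0.0069, 0.0003] mm 15.9 deg 7.0
[0.0, 0.0, -1.1678, 0.0134, 0.0086, 0.0003] mm 15.9 deg 7.0
[0.0, 0.0, -1.1678, 0.0122, 0.0102, 0.0003] mm 15.9 deg 7.0
[0.0, 0.0, -1.1678, 0.0109, 0.0116, 0.0003] mm 15.9 deg 7.0
[0.0, 0.0, -1.1678, 0.0094, 0.0128, 0.0003] mm 15.9 deg 7.0
[0.0, 0.0, -1.1678, 0.0078, 0.0139, 0.0003] mm 15.9 deg 7.0
[0.0, 0.0, -1.1678, 0.006, 0.0147, 0.0003] mm 15.9 deg 7.0
[0.0, 0.0, -1.1678, 0.0042, 0.0154, 0.0003] mm 15.9 deg 7.0
[0.0, 0.0, -1.1678, 0.0023, 0.0158, 0.0003] mm 15.9 deg 7.0
```

>>> apply_moves([
  [0, 0, 0, 0, 0, -0.02, -1],
  [0, 0, 0, 0, 0, -0.04, -1],
  [0, 0, 0, 0, 0, -0.04, -1],
  [0, 0, 0, 0, 0, -0.04, -1],
  [0, 0, 0, 0, 0, -0.035, -1],
  [0, 0, -1, 0, 0, 0, -1],
  [0, 0, -1, 0, 0, 0, -1],
  [0, 0, -1, 0, 0, 0, -1],
], grip_force=60)

```text
clock: 6.38
tcp_pos: [0.5267, -0.3509, 0.2544]
orientation: [-3.131, -0.251, 0.001]
contact_force: [0.5, 0.2, -3.5]
grip_width: 0.0584
gripper_force: 68.1
```

>>> apply_moves([
  [0, 0, -1, 0.0024, -0.0157, 0, -1],
  [0, 0, -1, 0.0041, -0.0154, 0, -1],
  [0, 0, -1, 0.0057, -0.0149, 0, -1],
  [0, 0, -1, 0.0072, -0.0142, 0, -1],
  [0, 0, -1, 0.0086, -0.0134, 0, -1],
  [0, 0, -1, 0.01, -0.0124, 0, -1],
  [0, 0, -1, 0.0112, -0.0113, 0, -1],
  [0, 0, -1, 0.0123, -0.01, 0, -1],
])

```text
clock: 7.05
tcp_pos: [0.5261, -0.2229, 0.2535]
orientation: [-2.758, -1.502, 0.002]
contact_force: [-0.0, -0.1, -4.4]
grip_width: 0.0587
gripper_force: 68.1
```

>>> apply_moves([
  [0, 0, -1, 0.0133, -0.0087, 0, -1],
  [0, 0, -1, 0.0142, -0.0072, 0, -1],
  [0, 0, -1, 0.0149, -0.0057, 0, -1],
  [0, 0, -1, 0.0154, -0.0041, 0, -1],
  [0, 0, -1, 0.0157, -0.0024, 0, -1],
  [0, 0, -1, 0.0159, -0.0007, 0, -1],
  [0, 0, -1, 0.0159, 0.001, 0, -1],
  [0, 0, -1, 0.0157, 0.0026, 0, -1],
])

```text
clock: 7.72
tcp_pos: [0.5269, -0.0959, 0.2535]
orientation: [-1.908, -2.494, 0.002]
contact_force: [-0.1, -0.1, -4.2]
grip_width: 0.0585
gripper_force: 68.1
```

>>> apply_moves([
  [0, 0, -1, 0.0153, 0.0043, 0, -1],
  [0, 0, -1, 0.0148, 0.0059, 0, -1],
  [0, 0, -1, 0.0141, 0.0074, 0, -1],
  [0, 0, -1, 0.0132, 0.0088, 0, -1],
  [0, 0, -1, 0.0122, 0.0102, 0, -1],
  [0, 0, -1, 0.0111, 0.0114, 0, -1],
  [0, 0, -1, 0.0098, 0.0125, 0, -1],
  [0, 0, -1, 0.0085, 0.0134, 0, -1],
])

```text
clock: 8.38
tcp_pos: [0.529, 0.031, 0.2536]
orientation: [-0.729, -3.054, 0.001]
contact_force: [0.7, -1.6, -3.5]
grip_width: 0.0587
gripper_force: 68.1
```

```bash
python3 - <<'E'
from h import *
o=telemetry.get_obs();print(o["clock"],o["tcp_pos"],o["orientation"],o["joints"],o["grip_width"],o["contact_force"])
rows([.52,.03,.12],ori(np.pi),8)
E
```

```text
8.3833 [0.52895595 0.0309981  0.25356227] [-7.29300859e-01 -3.05425353e+00  1.35183752e-03] [ 0.43257072  0.27315073 -0.72477251  1.80756364  0.19847399  1.13663813
  0.74380164] 0.058696375789321714 [ 0.70935549 -1.62304793 -3.53264265]
[-0.001, -0.0018, -0.5596, 0.0009, -0.0006, 0.0167] mm 16.7 deg 3.4
[-0.001, -0.0018, -0.5596, 0.001, -0.0005, 0.0167] mm 16.7 deg 3.4
[-0.001, -0.0018, -0.5596, 0.001, -0.0005, 0.0167] mm 16.7 deg 3.4
[-0.001, -0.0018, -0.5596, 0.001, -0.0004, 0.0167] mm 16.7 deg 3.4
[-0.001, -0.0018, -0.5596, 0.001, -0.0004, 0.0167] mm 16.7 deg 3.4
[-0.001, -0.0018, -0.5596, 0.0011, -0.0003, 0.0167] mm 16.7 deg 3.4
[-0.001, -0.0018, -0.5596, 0.0011, -0.0003, 0.0167] mm 16.7 deg 3.4
[-0.001, -0.0018, -0.5596, 0.0011, -0.0002, 0.0167] mm 16.7 deg 3.4
```

>>> apply_moves([
  [0, 0, -0.56, 0.001, -0.0005, 0.017, -1],
  [0, 0, -0.56, 0.001, -0.0005, 0.017, -1],
  [0, 0, -0.56, 0.001, -0.0005, 0.017, -1],
  [0, 0, -0.56, 0.001, -0.0005, 0.017, -1],
  [0, 0, -0.56, 0.001, 0, 0.017, -1],
  [0, 0, -0.56, 0.001, 0, 0.017, -1],
  [0, 0, -0.56, 0.001, 0, 0.017, -1],
  [0, 0, -0.56, 0.001, 0, 0.017, -1],
])

```text
clock: 9.05
tcp_pos: [0.5206, 0.0304, 0.117]
orientation: [-0.003, -3.14, 0.001]
contact_force: [1.0, 0.5, -3.3]
grip_width: 0.0586
gripper_force: 68.1
```

>>> apply_moves([
  [0, 0, 0, 0, 0, 0.01, -1],
  [0, 0, 0, 0, 0, 0.008, -1],
  [0, 0, 0, 0, 0, 0.006, -1],
  [0, 0, 0, 0, 0, 0.005, -1],
  [0, 0, 0, 0, 0, 0.004, -1],
  [0, 0, 0, 0, 0, 0.002, -1],
  [0, 0, 0, 0, 0, 0, -1],
  [0, 0, 0, 0, 0, 0, -1],
])

```text
clock: 9.72
tcp_pos: [0.5218, 0.0308, 0.0835]
orientation: [0.008, 3.141, -0.0]
contact_force: [-0.1, -0.0, -3.7]
grip_width: 0.0585
gripper_force: 68.1
```

>>> apply_moves([
  [0, 0, 0, 0, 0, 0.002, -1],
  [0, 0, 0, 0, 0, 0.001, -1],
  [0, 0, 0, 0, 0, 0.001, -1],
  [0, 0, 0, 0, 0, 0.0005, -1],
  [0, 0, 0, 0, 0, 0, -1],
  [0, 0, 0, 0, 0, 0, -1],
  [0, 0, 0, 0, 0, 0, -1],
  [0, 0, 0, 0, 0, 0, -1],
])

```text
clock: 10.38
tcp_pos: [0.5217, 0.0307, 0.0789]
orientation: [0.008, 3.141, -0.0]
contact_force: [0.1, -0.1, 1.5]
grip_width: 0.0588
gripper_force: 68.5
```

>>> apply_moves([
  [0, 0, 0, 0, 0, 0, 0.5],
  [0, 0, 0, 0, 0, 0, 0.7],
  [0, 0, 0, 0, 0, 0, 1],
  [0, 0, 0, 0, 0, 0, 1],
  [0, 0, 0, 0, 0, 0, 1],
  [0, 0, 0, 0, 0, -0.02, 1],
  [0, 0, 0, 0, 0, -0.04, 1],
  [0, 0, 0, 0, 0, -0.04, 1],
])

```text
clock: 11.05
tcp_pos: [0.5201, 0.0308, 0.1787]
orientation: [-0.007, -3.138, -0.001]
contact_force: [1.8, -0.6, 0.6]
grip_width: 0.0852
gripper_force: 0.0
```

>>> apply_moves([
  [0, 0, 0, -0.01, 0, -0.04, 1],
  [0, 0, 0, -0.03, 0, -0.02, 1],
  [0, 0, 0, -0.04, 0, 0, 1],
  [0, 0, 0, -0.04, 0, 0, 1],
  [0, 1, 0, -0.02, 0, 0, 1],
  [0, 1, 0, 0, 0, 0, 1],
  [0, 1, 0, 0, 0, 0, 1],
  [0, 1, 0, 0, 0, 0, 1],
])

```text
clock: 11.72
tcp_pos: [0.662, 0.03, 0.239]
orientation: [-0.007, -2.719, -0.002]
contact_force: [0.2, 0.5, 0.1]
grip_width: 0.0857
gripper_force: 0.0
```

```bash
python3 - <<'E'
from h import *
o=telemetry.get_obs();print(o["clock"],o["tcp_pos"],o["joints"]);Rm=R.from_rotvec(o["orientation"]).as_matrix();print(Rm.round(3))
a=grab_frame("wrist");s=grab_frame("scene");C=cam("wrist",o)
print(proj(C,[[.52,.03,.123],[.54,.0,.123],[.54,.06,.123],[.5,.0,.123],[.5,.06,.123],[.54,0,.003],[.54,.06,.003]]).round(1).tolist())
for c in("wrist","scene"):print(c,[(round(d["p"],2),d["extent"]) for d in silhouettes("heatsink",c)])
v=np.hstack([cv2.resize(a,(480,300)),s[130:290,150:406].repeat(1,0)[:160] if 0 else cv2.resize(s[150:260,260:396],(320,259)).astype(np.uint8)[:300] if 0 else cv2.resize(s[140:260,260:388],(320,300))])
cv2.imwrite("pics/v2.png",v)
E
```

```text
11.7167 [0.66203675 0.03002834 0.23903778] [ 0.23316019  0.79484255 -0.68396209  1.12719077  0.31684077  1.76188321
  1.17804802]
[[-0.912  0.005 -0.411]
 [ 0.005  1.     0.002]
 [ 0.411  0.    -0.912]]
[[319.0, 92.6], [286.6, 113.2], [351.6, 112.8], [286.9, 72.7], [350.7, 72.3], [295.7, 151.2], [342.7, 150.9]]
wrist [(0.87, [322.0, 117.4, 64.2, 80.5]), (0.83, [21.6, 42.8, 43.2, 72.7])]
scene [(0.78, [346.5, 176.8, 30.4, 50.8]), (0.76, [174.4, 218.7, 43.1, 74.3]), (0.72, [168.9, 285.4, 50.7, 82.9])]
```

View pics/v2.png

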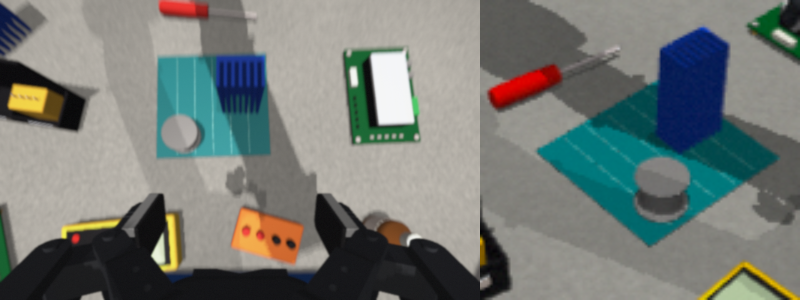

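The sink stands upright on the mat in both views, clear of the spool. I'll refine its pose and the module's from this wrist view, and fit an arm model to check that the tilted grasps can be reached.

```bash
cat > kin.py <<'E'
from h import *
from scipy.optimize import least_squares
D=[([1.10990214,.47780025,.02230239,1.55646946,-.01149508,1.10929489,-.08308194],[.23300708,-.63282156,.20721733],[-3.09105986,-.551099973,6.99747175e-4]),
([.53845394,.3168935,-.0605555,1.45021139,.01930219,1.37494574,-1.25431652],[.5263727,-.35381888,.35929622],[3.13134607,-.252103309,1.29139154e-4]),
([.43257072,.27315073,-.72477251,1.80756364,.19847399,1.13663813,.74380164],[.52895595,.0309981,.25356227],[-.729300859,-3.05425353,1.35183752e-3]),
([.54046951,.54855381,-.06883672,1.76030084,.04893729,.83124456,-1.28207134],[.52814782,-.35224325,.08077845],[3.13005481,-.25109675,.00437367])]
def fk(q,L,s,off):
    a=lambda ax,t:R.from_euler(ax,t)
    T=a("z",s[0]*q[0])*a("y",q[1]);p=np.array([0,0,L[0]])+T.apply([0,0,L[1]])
    T=T*a("z",s[1]*q[2])*a("y",q[3]);p=p+T.apply([0,0,L[2]])
    T=T*a("z",s[2]*q[4])*a("y",q[5]);p=p+T.apply([0,0,L[3]])
    return p,T*a("z",s[3]*q[6]+off)
import itertools
def calib(D):
    best=None
    for s in itertools.product((1,-1),repeat=4):
        for o in(-1.57,0,1.57,3.14):
            f=lambda v:np.concatenate([np.r_[(fk(q,v[:4],s,v[4])[0]-p)*5,(R.from_rotvec(w).inv()*fk(q,v[:4],s,v[4])[1]).as_rotvec()] for q,p,w in D])
            r_=least_squares(f,[.3,.55,.47,.37,o],max_nfev=15)
            if best is None or r_.cost<best[0]:best=(r_.cost,r_.x,s,np.abs(r_.fun).max())
    return best
LO=np.array([-2.96,-.34,-1.41,.24,-1.37,.17,-2.96]);HI=np.array([2.96,2.1,1.46,2.44,4.51,1.92,2.96])
def ik(M,pos,rot,q0,w=.05):
    f=lambda q:np.r_[(fk(q,M[1][:4],M[2],M[1][4])[0]-pos)*20,(rot.inv()*fk(q,M[1][:4],M[2],M[1][4])[1]).as_rotvec()*5,(q-q0)*w]
    s=least_squares(f,np.clip(q0,LO+.03,HI-.03),bounds=(LO+.02,HI-.02))
    p,T=fk(s.x,M[1][:4],M[2],M[1][4]);return s.x,np.linalg.norm(p-pos),(rot.inv()*T).magnitude()
E
python3 - <<'E'
from kin import *
o=telemetry.get_obs();D.append((o["joints"],o["tcp_pos"],o["orientation"]))
M=calib(D);print("cal",M)
import pickle;pickle.dump(M,open("M.pkl","wb"))
# vision
grab_frame("wrist");C=cam("wrist",o)
def near(t,uv):
    for k in range(3):
        for d in silhouettes(t,"wrist"):
            if np.hypot(d["extent"][0]-uv[0],d["extent"][1]-uv[1])<40:return d["mask"]
        grab_frame("wrist")
m=near("heatsink",(322,117));print("sink",fit([box(-.02,.02,-.03,.03,.003,.123)],[(C,m)],[.52,.03,0.]))
m=near("module",(510,125));print("module",fit([box(-.0825,.0825,-.055,.055,.0,.012),box(-.057,.057,-.027,.027,.012,.042)],[(C,m)],[.515,.27,.03]))
a=grab_frame("wrist");hsv=cv2.cvtColor(a,cv2.COLOR_BGR2HSV);w=((hsv[...,2]>150)&(hsv[...,1]<60)).astype(np.uint8);w[:60]=0;w[180:]=0
nl,lab,st,_=cv2.connectedComponentsWithStats(w);l=lab[115,525];cs,_=cv2.findContours((lab==l).astype(np.uint8),0,1)
P=unproj(C,cs[0][:,0],.042)[:,:2];print("modtop",st[l],cv2.minAreaRect((P*1000).astype(np.float32)))
# reach
q=o["joints"]
for t in(35,45,50,55):
  t_=np.radians(t);d=np.array([-np.sin(t_),0,-np.cos(t_)])
  for s in([.525,.0325,.085],):
    for b in(.15,.027-.027,-.027):
      print(t,"stand",b,[np.round(x,3).tolist() for x in ik(M,np.array(s)-b*d,ori(np.pi,t_),q)])
  u=np.array([np.cos(.035),np.sin(.035),0]);t2=np.pi/2-t_
  d=-np.sin(t2)*u-np.cos(t2)*np.array([0,0,1])
  for b in(.1,-.027):
    for qq in ([.0,.8,-.6,1.1,.3,1.7,-2.],[-.6,.8,0,1.1,.0,1.7,-2.]):
      print(t,"mod",b,[np.round(x,3).tolist() for x in ik(M,np.array([.515,.27,.067])-.022*u-b*d,ori(.035,-t2),np.array(qq))])
E
```

```text
cal (np.float64(0.16699212881278233), array([0.24000383, 0.66613801, 0.41511929, 0.43941229, 1.57079633]), (-1, -1, -1, -1), np.float64(0.3015392578960052))
sink (array([ 0.52440866,  0.03137184, -0.00836805]), np.float64(0.8918246275243973))
module (array([0.5133136 , 0.26960476, 0.04605654]), np.float64(0.9528301855365134))
modtop [  337    60   303   120 27521] ((514.2498779296875, 232.60128784179688), (361.390625, 145.1415252685547), 89.71348571777344)
35 stand 0.15 [[0.235, 0.86, -0.67, 1.127, 0.281, 1.879, 1.181], 0.0, 0.0]
35 stand 0.0 [[0.294, 0.857, -0.666, 1.515, 0.295, 1.522, 1.127], 0.0, 0.0]
35 stand -0.027 [[0.299, 0.864, -0.663, 1.574, 0.304, 1.461, 1.115], 0.0, 0.0]
35 mod 0.1 [[-0.1, 1.058, -0.496, 1.028, 0.0, 1.9, -2.101], 0.014, 0.101]
35 mod 0.1 [[-0.101, 1.057, -0.492, 1.028, -0.002, 1.9, -2.099], 0.014, 0.101]
35 mod -0.027 [[-0.074, 1.095, -0.583, 1.283, 0.048, 1.728, -2.163], 0.0, 0.0]
35 mod -0.027 [[-0.295, 1.03, -0.068, 1.283, -0.21, 1.754, -1.831], 0.0, 0.0]
45 stand 0.15 [[-0.006, 0.876, -0.068, 1.054, 0.003, 1.9, 1.5], 0.014, 0.098]
45 stand 0.0 [[0.256,
[... 823 characters left out ...]
]
50 mod -0.027 [[-0.063, 0.938, -0.593, 1.469, 0.119, 1.464, -2.183], 0.0, 0.0]
50 mod -0.027 [[-0.332, 0.868, -0.04, 1.469, -0.182, 1.475, -1.823], 0.0, 0.0]
55 stand 0.15 [[0.004, 0.927, -0.08, 1.043, 0.001, 1.9, 1.494], 0.032, 0.231]
55 stand 0.0 [[0.223, 1.076, -0.617, 1.244, 0.235, 1.891, 1.146], 0.0, 0.0]
55 stand -0.027 [[0.235, 1.069, -0.616, 1.322, 0.234, 1.825, 1.138], 0.0, 0.0]
55 mod 0.1 [[-0.07, 0.87, -0.604, 1.243, 0.13, 1.672, -2.173], 0.0, 0.0]
55 mod 0.1 [[-0.324, 0.808, -0.026, 1.243, -0.16, 1.677, -1.852], 0.0, 0.0]
55 mod -0.027 [[-0.061, 0.886, -0.595, 1.534, 0.143, 1.371, -2.197], 0.0, 0.0]
55 mod -0.027 [[-0.347, 0.816, -0.031, 1.534, -0.173, 1.377, -1.826], 0.0, 0.0]
```

```bash
python3 - <<'E'
import re
s=open('kin.py').read()
i=s.index("def fk");j=s.index("LO=np")
s=s[:i]+'''
S=-1
def fk(q,v):
    a=lambda ax,t:R.from_euler(ax,t)
    T=a("z",v[5]-q[0])*a("y",q[1]);p=np.array([0,0,v[0]])+T.apply([v[6],0,v[1]])
    T=T*a("z",v[9]*q[2])*a("y",q[3]);p=p+T.apply([v[7],0,v[2]])
    T=T*a("z",v[10]*q[4])*a("y",q[5]);p=p+T.apply([v[8],0,v[3]])
    return p,T*a("z",-q[6]+v[4])
def calib(D):
    best=None
    for s3 in(1,-1):
      for s5 in(1,-1):
        for o in(-1.57,0,1.57,3.14):
            g=lambda v:np.r_[v,s3,s5]
            f=lambda v:np.concatenate([np.r_[(fk(q,g(v))[0]-p)*5,(R.from_rotvec(w).inv()*fk(q,g(v))[1]).as_rotvec()] for q,p,w in D]+[.02*np.r_[v[6:9],v[5]]])
            r_=least_squares(f,[.3,.55,.47,.37,o,0,0,0,0],max_nfev=60)
            if best is None or r_.cost<best[0]:best=(r_.cost,g(r_.x),np.abs(r_.fun).max())
    return best
'''+s[j:].replace("M[1][:4],M[2],M[1][4]","M[1]")
open('kin.py','w').write(s)
E
cat > run.py <<'E'
from kin import *
o=telemetry.get_obs();D.append((o["joints"],o["tcp_pos"],o["orientation"]))
M=calib(D);print("cal",M[0],M[1].round(4).tolist(),M[2]);import pickle;pickle.dump(M,open("M.pkl","wb"))
q=o["joints"];C=cam("wrist",o)
a=grab_frame("wrist");g=cv2.cvtColor(a,cv2.COLOR_BGR2GRAY)
P=place(np.array([[.057,.027,.042],[.057,-.027,.042],[-.057,-.027,.042],[-.057,.027,.042]]),.5145,.2695,.04);uv=proj(C,P);print(uv.round(1).tolist())
m=np.zeros((400,640),np.uint8);cv2.fillConvexPoly(m,uv.astype(np.int32),1);m=cv2.dilate(m,np.ones((9,9)))
th=(int(np.median(g[cv2.erode(m,np.ones((17,17)))>0]))+60)//2+10
w=((g>th)&(m>0)).astype(np.uint8);w=cv2.morphologyEx(w,cv2.MORPH_OPEN,np.ones((5,5)))
cs=max(cv2.findContours(w,0,1)[0],key=cv2.contourArea);Q=unproj(C,cs[:,0],.042)[:,:2]
print("modtop",th,cv2.minAreaRect((Q*1000).astype(np.float32)))
for t in(40,45,50):
  t_=np.radians(t);d=np.array([-np.sin(t_),0,-np.cos(t_)])
  for b in(.1,.0,-.027):
      print(t,"stand",b,[np.round(x,3).tolist() for x in ik(M,np.array([.529,.0315,.085])-b*d,ori(np.pi,t_),q)])
  u=np.array([np.cos(.04),np.sin(.04),0]);t2=np.pi/2-t_;d=-np.sin(t2)*u-np.cos(t2)*np.array([0,0,1])
  for b in(.1,-.027):
      print(t,"mod",b,[np.round(x,3).tolist() for x in ik(M,np.array([.515,.27,.067])-.022*u-b*d,ori(.04,-t2),np.r_[q[:6],-2.])])
E
python3 run.py
```

```text
cal 0.0023151765310588275 [0.3208, 0.5983, 0.464, 0.4108, 1.478, -0.0944, -0.0022, 0.0361, -0.0032, -1.0, -1.0] 0.038079576040132554
[[553.1, 165.0], [506.4, 167.1], [495.0, 74.1], [539.9, 72.1]]
modtop 163 ((514.1925048828125, 268.4312438964844), (115.39234161376953, 56.568485260009766), 1.9060217142105103)
40 stand 0.1 [[0.18, 0.943, -0.637, 1.157, 0.311, 1.863, 1.139], 0.0, 0.0]
40 stand 0.0 [[0.218, 0.941, -0.628, 1.385, 0.318, 1.653, 1.109], 0.0, 0.0]
40 stand -0.027 [[0.225, 0.946, -0.624, 1.44, 0.324, 1.598, 1.1], 0.0, 0.0]
40 mod 0.1 [[-0.221, 1.039, -0.403, 1.011, 0.005, 1.9, -2.114], 0.006, 0.049]
40 mod -0.027 [[-0.091, 1.108, -0.668, 1.274, 0.173, 1.7, -2.271], 0.0, 0.0]
45 stand 0.1 [[-0.09, 0.928, -0.082, 1.083, 0.016, 1.9, 1.406], 0.002, 0.017]
45 stand 0.0 [[0.198, 0.998, -0.615, 1.314, 0.307, 1.748, 1.115], 0.0, 0.0]
45 stand -0.027 [[0.206, 0.999, -0.612, 1.373, 0.31, 1.692, 1.106], 0.0, 0.0]
45 mod 0.1 [[-0.115, 1.062, -0.683, 1.039, 0.194, 1.888, -2.254], 0.0, 0.0]
45 mod -0.027 [[-0.082, 1.056, -0.675, 1.338, 0.197, 1.612, -2.279], 0.0, 0.0]
50 stand 0.1 [[-0.097, 0.948, -0.063, 1.079, 0.003, 1.9, 1.415], 0.011, 0.088]
50 stand 0.0 [[0.178, 1.055, -0.603, 1.244, 0.295, 1.841, 1.119], 0.0, 0.0]
50 stand -0.027 [[0.189, 1.052, -0.6, 1.308, 0.297, 1.783, 1.111], 0.0, 0.0]
50 mod 0.1 [[-0.097, 0.99, -0.693, 1.134, 0.209, 1.79, -2.263], 0.0, 0.0]
50 mod -0.027 [[-0.074, 1.004, -0.682, 1.404, 0.222, 1.522, -2.292], 0.0, 0.0]
```

```bash
python3 - <<'E'
from h import *
print(telemetry.get_obs()["clock"])
rows([.510,.0316,.066],ori(np.pi,np.radians(45)),16)
E
```

```text
12.2667
[0.0014, 0.2202, -0.0026, 0.0042, 0.0001, 0.0138] mm 14.4 deg 1.3
[0.0014, 0.2202, -0.0026, 0.0039, 0.0001, 0.0139] mm 14.4 deg 1.3
[0.0014, 0.2202, -0.0026, 0.0036, 0.0001, 0.014] mm 14.4 deg 1.3
[0.0014, 0.2202, -0.0026, 0.0033, 0.0001, 0.014] mm 14.4 deg 1.3
[0.0014, 0.2202, -0.0026, 0.003, 0.0001, 0.0141] mm 14.4 deg 1.3
[0.0014, 0.2202, -0.0026, 0.0026, 0.0001, 0.0142] mm 14.4 deg 1.3
[0.0014, 0.2202, -0.0026, 0.0023, 0.0001, 0.0142] mm 14.4 deg 1.3
[0.0014, 0.2202, -0.0026, 0.002, 0.0001, 0.0143] mm 14.4 deg 1.3
[0.0014, 0.2202, -0.0026, 0.0016, 0.0001, 0.0143] mm 14.4 deg 1.3
[0.0014, 0.2202, -0.0026, 0.0013, 0.0001, 0.0144] mm 14.4 deg 1.3
[0.0014, 0.2202, -0.0026, 0.001, 0.0001, 0.0144] mm 14.4 deg 1.3
[0.0014, 0.2202, -0.0026, 0.0007, 0.0001, 0.0144] mm 14.4 deg 1.3
[0.0014, 0.2202, -0.0026, 0.0003, 0.0001, 0.0144] mm 14.4 deg 1.3
[0.0014, 0.2202, -0.0026, -0.0, 0.0001, 0.0144] mm 14.4 deg 1.3
[0.0014, 0.2202, -0.0026, -0.0003, 0.0001, 0.0144] mm 14.4 deg 1.3
[0.0014, 0.2202, -0.0026, -0.0007, 0.0001, 0.0144] mm 14.4 deg 1.3
```

>>> apply_moves([
  [0, 0.22, 0, 0.004, 0, 0.014, 1],
  [0, 0.22, 0, 0.004, 0, 0.014, 1],
  [0, 0.22, 0, 0.0035, 0, 0.014, 1],
  [0, 0.22, 0, 0.0035, 0, 0.014, 1],
  [0, 0.22, 0, 0.003, 0, 0.014, 1],
  [0, 0.22, 0, 0.0025, 0, 0.014, 1],
  [0, 0.22, 0, 0.0025, 0, 0.014, 1],
  [0, 0.22, 0, 0.002, 0, 0.014, 1],
])

```text
clock: 12.93
tcp_pos: [0.5848, 0.0304, 0.1509]
orientation: [-0.006, -2.536, -0.002]
contact_force: [0.3, -0.5, 0.3]
grip_width: 0.0854
gripper_force: 0.0
```

>>> apply_moves([
  [0, 0.22, 0, 0.0015, 0, 0.014, 1],
  [0, 0.22, 0, 0.0015, 0, 0.014, 1],
  [0, 0.22, 0, 0.001, 0, 0.014, 1],
  [0, 0.22, 0, 0.0005, 0, 0.014, 1],
  [0, 0.22, 0, 0.0005, 0, 0.014, 1],
  [0, 0.22, 0, 0, 0, 0.014, 1],
  [0, 0.22, 0, 0, 0, 0.01, 1],
  [0, 0, 0, 0, 0, 0, 1],
])

```text
clock: 13.6
tcp_pos: [0.5214, 0.0302, 0.0792]
orientation: [-0.005, -2.371, -0.001]
contact_force: [-0.4, 0.3, -0.5]
grip_width: 0.0852
gripper_force: 0.0
```

```bash
python3 - <<'E'
from h import *
o=telemetry.get_obs();print(o["clock"],o["joints"],o["contact_force"])
rows([.510,.0316,.066],ori(np.pi,np.radians(45)),4)
a=grab_frame("wrist");s=grab_frame("scene")
cv2.imwrite("pics/v3.png",np.hstack([cv2.resize(a,(480,300)),cv2.resize(s[120:240,270:398],(320,300))]))
E
```

```text
13.6 [ 0.26406588  0.95187558 -0.65472775  1.40341022  0.26524226  1.68777982
  1.12380605] [-0.41381914  0.2936166  -0.46894417]
[0.0061, 0.0353, -0.0086, -0.0002, 0.0003, 0.0044] mm 4.4 deg 0.2
[0.0061, 0.0353, -0.0086, -0.0003, 0.0003, 0.0043] mm 4.4 deg 0.2
[0.0061, 0.0353, -0.0086, -0.0003, 0.0003, 0.0043] mm 4.4 deg 0.2
[0.0061, 0.0353, -0.0086, -0.0003, 0.0003, 0.0043] mm 4.4 deg 0.2
```

View pics/v3.png

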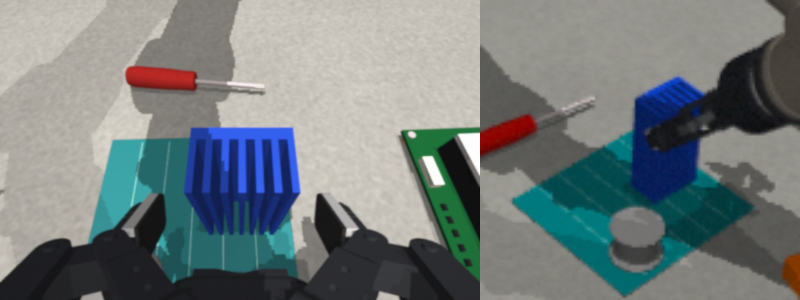

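The fingers straddle the standing sink, whose middle is at column 242 of 480 in the picture, and the fins face the camera. I'll close the last 17 mm and grip.

>>> apply_moves([
  [0, 0.035, -0.01, 0, 0.0003, 0.006, 1],
  [0, 0.035, -0.01, 0, 0.0003, 0.006, 1],
  [0, 0.035, -0.01, -0.001, 0.0003, 0.005, 1],
  [0, 0.035, 0, 0, 0, 0, 1],
  [0, 0, 0, 0, 0, 0, 1],
  [0, 0, 0, 0, 0, 0, 0.6],
  [0, 0, 0, 0, 0, 0, 0.3],
  [0, 0, 0, 0, 0, 0, -1],
], grip_force=30)

```text
clock: 14.37
tcp_pos: [0.5129, 0.0316, 0.069]
orientation: [-0.002, -2.363, -0.004]
contact_force: [0.9, -0.8, 2.1]
grip_width: 0.0593
gripper_force: 33.3
```

>>> apply_moves([
  [0, 0, 0, 0, 0, 0, -1],
  [0, 0, 0, 0, 0, 0, -1],
  [0, 0, 0, 0, 0, 0, -1],
  [0, 0, 0, 0, 0, 0, -1],
  [0, 0, 0, 0, 0, 0, -1],
  [0, 0, 0, 0, 0, 0, -1],
  [0, 0, 0, 0, 0, 0, -1],
  [0, 0, 0, 0, 0, 0, -1],
], grip_force=80)

```text
clock: 15.03
tcp_pos: [0.5131, 0.0315, 0.0693]
orientation: [-0.002, -2.364, -0.004]
contact_force: [2.8, -1.4, 5.1]
grip_width: 0.0584
gripper_force: 86.4
```

```bash
python3 - <<'E'
from h import *
o=telemetry.get_obs();print(o["clock"],o["joints"],o["contact_force"],o["tcp_pos"],o["grip_width"])
Rm=R.from_rotvec(o["orientation"]).as_matrix();print(Rm.round(4))
a=grab_frame("wrist");C=cam("wrist",o)
d=[x for x in silhouettes("heatsink","wrist") if abs(x["extent"][0]-320)<60];
if d: print(d[0]["extent"])
# edges of top end corners by blue threshold (upper edge)
hsv=cv2.cvtColor(a,cv2.COLOR_BGR2HSV);b=((hsv[...,0]>105)&(hsv[...,0]<130)&(hsv[...,1]>120)&(hsv[...,2]>150)).astype(np.uint8)
b[:100]=0;nl,lab,st,_=cv2.connectedComponentsWithStats(b);l=1+np.argmax(st[1:,4]);print("brightblue",st[l])
ys,xs=np.where(lab==l);tr=[(u,ys[xs==u].min()) for u in range(st[l][0]+6,st[l][0]+st[l][2]-6)]
print("top edge line",np.polyfit(*np.array(tr).T,1),"back edge x",unproj(C,[(320,np.median([v for _,v in tr])-.5)],.123))
Y=unproj(C,[(st[l][0]-.5,np.median([v for _,v in tr])),(st[l][0]+st[l][2]-.5,np.median([v for _,v in tr]))],.123);print(Y)
E
```

```text
15.0333 [ 0.2665524   0.95899051 -0.65510836  1.42427343  0.26634643  1.66913227
  1.12159078] [ 2.75970453 -1.35191567  5.13439504] [0.51312146 0.03154793 0.06927645] 0.05835421233301618
[[-7.123e-01  2.900e-03 -7.018e-01]
 [ 6.000e-04  1.000e+00  3.500e-03]
 [ 7.019e-01  2.100e-03 -7.123e-01]]
[319.7, 248.2, 176.4, 153.9]
brightblue [ 235  172  171   97 8799]
top edge line [7.91736327e-03 1.71793488e+02] back edge x [[0.50376559 0.03146101 0.123     ]]
[[ 0.50392568 -0.00300512  0.123     ]
 [ 0.50408772  0.06597174  0.123     ]]
```

```bash
cat > plan.py <<'E'
from kin import *
import pickle
M=pickle.load(open("M.pkl","rb"))
MOD=np.array([.515,.269,.042]);MY=.036
def grip():
    return pickle.load(open("G.pkl","rb"))
def target(dz=0.):
    """tool pose that lays the sink on the module, dz above"""
    c,Rr=grip();S=R.from_euler("z",MY);rot=S*Rr.inv()
    return MOD+[0,0,.02+dz]-rot.apply(c),rot
E
python3 - <<'E'
from plan import *
o=telemetry.get_obs();T=R.from_rotvec(o["orientation"]);y=T.as_matrix()[:,1]
yaw=np.arctan2(-y[0],y[1]);Sr=R.from_matrix(np.array([[0,0,1],[np.sin(yaw),-np.cos(yaw),0],[np.cos(yaw),np.sin(yaw),0]]).T)
c=T.inv().apply(np.array([.5240,.0315,.063])-o["tcp_pos"]);pickle.dump((c,T.inv()*Sr),open("G.pkl","wb"))
print("det",np.linalg.det(Sr.as_matrix()),"c",c.round(4))
p,rt=target();print("target",p,rt.as_matrix().round(3).tolist())
pA=o["tcp_pos"]+[0.0,0,.13];RA=ori(np.pi,np.radians(20))
pB=p+[0,0,.13];RB=ori(0,-np.radians(20))
q=o["joints"]
for n,(a,b) in dict(A=(pA,RA)).items():
    q,e,f=ik(M,a,b,q);print(n,q.round(2),e,f)
w=(pB-pA)/30
for i in range(0,31,5):
    q,e,f=ik(M,pA+w*i,RA*R.from_rotvec([0,0,np.radians(6*i)]),q);print(i,q.round(2),round(e,4),round(f,3))
print((RB.inv()*RA*R.from_rotvec([0,0,np.pi])).magnitude())
for dz in(.08,.04,.02,0):
    a,b=target(dz);q,e,f=ik(M,a,b,q);print(dz,q.round(2),e,f)
rows(pA,RA,8)
E
```

```text
det 1.0 c [-0.0122  0.     -0.0032]
target [0.52125441 0.26925106 0.05109293] [[0.701, 0.038, -0.712], [0.027, -0.999, -0.027], [-0.712, 0.0, -0.702]]
A [ 0.36  0.57 -0.74  1.63  0.28  1.43  1.12] 8.828900266442212e-06 7.576305946777669e-05
0 [ 0.36  0.57 -0.74  1.63  0.28  1.43  1.12] 0.0 0.0
5 [ 0.22  0.55 -0.62  1.63  0.21  1.4   0.6 ] 0.0 0.0
10 [ 0.08  0.54 -0.5   1.61  0.15  1.39  0.07] 0.0 0.0
15 [-0.06  0.54 -0.38  1.59  0.08  1.38 -0.45] 0.0 0.0
20 [-0.19  0.54 -0.27  1.57  0.02  1.38 -0.98] 0.0 0.0
25 [-0.32  0.55 -0.16  1.54 -0.04  1.38 -1.5 ] 0.0 0.0
30 [-0.45  0.57 -0.05  1.5  -0.11  1.39 -2.03] 0.0 0.0
2.8690982063731845e-16
0.08 [-0.38  0.92 -0.09  1.18 -0.16  1.8  -1.97] 1.4370108800136514e-05 0.00010006372798349522
0.04 [-0.38  0.96 -0.09  1.19 -0.16  1.75 -1.96] 8.810856803760138e-07 4.5566236145086425e-06
0.02 [-0.38  0.98 -0.09  1.19 -0.16  1.73 -1.95] 4.015674794952727e-07 1.9316404173055775e-06
0 [-0.38  1.01 -0.09  1.19 -0.16  1.7  -1.95] 3.786239719980277e-07 1.6991350611200085e-06
[0.004, -0.5121, -0.0017, 0.0114, 0.0, -0.0116] mm 16.3 deg 3.1
[0.004, -0.5121, -0.0017, 0.0108, 0.0, -0.0122] mm 16.2 deg 3.1
[0.004, -0.5121, -0.0017, 0.0101, 0.0, -0.0127] mm 16.3 deg 3.1
[0.004, -0.5121, -0.0017, 0.0094, 0.0, -0.0133] mm 16.3 deg 3.1
[0.004, -0.5121, -0.0017, 0.0087, 0.0, -0.0137] mm 16.3 deg 3.1
[0.004, -0.5121, -0.0017, 0.0079, 0.0, -0.0142] mm 16.2 deg 3.1
[0.004, -0.5121, -0.0017, 0.0072, 0.0, -0.0146] mm 16.2 deg 3.1
[0.004, -0.5121, -0.0017, 0.0064, 0.0, -0.015] mm 16.2 deg 3.1
```

>>> apply_moves([
  [0, 0, 0, 0.011, 0, -0.0115, -1],
  [0, 0, 0, 0.0115, 0, -0.0115, -1],
  [0, -0.6, 0, 0.0115, 0, -0.0115, -1],
  [0, -0.6, 0, 0.0105, 0, -0.0125, -1],
  [0, -0.7, 0, 0.01, 0, -0.013, -1],
  [0, -0.7, 0, 0.009, 0, -0.014, -1],
  [0, -0.7, 0, 0.008, 0, -0.0145, -1],
  [0, -0.8, 0, 0.0065, 0, -0.015, -1],
])

```text
clock: 15.8
tcp_pos: [0.5133, 0.0318, 0.2012]
orientation: [-0.003, -2.796, -0.003]
contact_force: [0.0, -0.5, -2.7]
grip_width: 0.0584
gripper_force: 86.2
```

```bash
python3 - <<'E'
from plan import *
o=telemetry.get_obs();print(o["clock"],o["tcp_pos"],o["joints"].round(2),o["grip_width"],o["contact_force"])
p,_=target();pA=o["tcp_pos"];RA=R.from_rotvec(o["orientation"]);pB=p+[0,0,.13];print(RA.as_matrix().round(3).tolist(),pB)
w=(pB-pA)/30
for i in range(30):print(i,(RA*R.from_rotvec([0,0,np.radians(6*i+3)])).inv().apply(w).round(4).tolist())
E
```

```text
15.8 [0.51332337 0.03176864 0.20117899] [ 0.4   0.55 -0.78  1.65  0.26  1.43  1.13] 0.05835778087491222 [ 0.01373294 -0.45168272 -2.73106164]
[[-0.941, 0.002, -0.339], [0.001, 1.0, 0.003], [0.339, 0.002, -0.941]] [0.52125441 0.26925106 0.18109293]
0 [-0.0, 0.0079, 0.0006]
1 [0.0008, 0.0079, 0.0006]
2 [0.0016, 0.0078, 0.0006]
3 [0.0024, 0.0076, 0.0006]
4 [0.0032, 0.0073, 0.0006]
5 [0.0039, 0.0069, 0.0006]
6 [0.0046, 0.0064, 0.0006]
7 [0.0053, 0.0059, 0.0006]
8 [0.0059, 0.0053, 0.0006]
9 [0.0064, 0.0047, 0.0006]
10 [0.0068, 0.004, 0.0006]
11 [0.0072, 0.0033, 0.0006]
12 [0.0075, 0.0025, 0.0006]
13 [0.0077, 0.0017, 0.0006]
14 [0.0079, 0.0009, 0.0006]
15 [0.0079, 0.0, 0.0006]
16 [0.0079, -0.0008, 0.0006]
17 [0.0078, -0.0016, 0.0006]
18 [0.0076, -0.0024, 0.0006]
19 [0.0073, -0.0032, 0.0006]
20 [0.0069, -0.0039, 0.0006]
21 [0.0064, -0.0046, 0.0006]
22 [0.0059, -0.0053, 0.0006]
23 [0.0053, -0.0059, 0.0006]
24 [0.0047, -0.0064, 0.0006]
25 [0.004, -0.0068, 0.0006]
26 [0.0033, -0.0072, 0.0006]
27 [0.0025, -0.0075, 0.0006]
28 [0.0017, -0.0077, 0.0006]
29 [0.0009, -0.0079, 0.0006]
```

>>> apply_moves([
  [0, 0, 1, 0, 0.008, 0.0005, -1],
  [0, 0, 1, 0.001, 0.008, 0.0005, -1],
  [0, 0, 1, 0.0015, 0.008, 0.0005, -1],
  [0, 0, 1, 0.0025, 0.0075, 0.0005, -1],
  [0, 0, 1, 0.003, 0.0075, 0.0005, -1],
  [0, 0, 1, 0.004, 0.007, 0.0005, -1],
  [0, 0, 1, 0.0045, 0.0065, 0.0005, -1],
  [0, 0, 1, 0.0055, 0.006, 0.0005, -1],
])

```text
clock: 16.47
tcp_pos: [0.5119, 0.0964, 0.1966]
orientation: [-1.154, -2.567, 0.2]
contact_force: [0.7, 0.2, -3.4]
grip_width: 0.0581
gripper_force: 86.3
```

>>> apply_moves([
  [0, 0, 1, 0.006, 0.0055, 0.0005, -1],
  [0, 0, 1, 0.0065, 0.0045, 0.0005, -1],
  [0, 0, 1, 0.007, 0.004, 0.0005, -1],
  [0, 0, 1, 0.007, 0.0035, 0.0005, -1],
  [0, 0, 1, 0.0075, 0.0025, 0.0005, -1],
  [0, 0, 1, 0.0075, 0.0015, 0.0005, -1],
  [0, 0, 1, 0.008, 0.001, 0.0005, -1],
  [0, 0, 1, 0.008, 0, 0.0005, -1],
])

```text
clock: 17.13
tcp_pos: [0.511, 0.1601, 0.1929]
orientation: [-2.148, -1.922, 0.376]
contact_force: [-0.2, 0.8, -3.4]
grip_width: 0.0583
gripper_force: 86.3
```

>>> apply_moves([
  [0, 0, 1, 0.008, -0.001, 0.0005, -1],
  [0, 0, 1, 0.008, -0.0015, 0.0005, -1],
  [0, 0, 1, 0.0075, -0.0025, 0.0005, -1],
  [0, 0, 1, 0.0075, -0.003, 0.0005, -1],
  [0, 0, 1, 0.007, -0.004, 0.0005, -1],
  [0, 0, 1, 0.0065, -0.0045, 0.0005, -1],
  [0, 0, 1, 0.006, -0.0055, 0.0005, -1],
  [0, 0, 1, 0.0055, -0.006, 0.0005, -1],
])

```text
clock: 17.8
tcp_pos: [0.5101, 0.2246, 0.1891]
orientation: [-2.846, -0.915, 0.502]
contact_force: [-0.7, -0.6, -2.9]
grip_width: 0.0583
gripper_force: 86.3
```

>>> apply_moves([
  [0, 0, 1, 0.0045, -0.0065, 0.0005, -1],
  [0, 0, 1, 0.004, -0.007, 0.0005, -1],
  [0, 0, 1, 0.0035, -0.007, 0.0005, -1],
  [0, 0, 1, 0.0025, -0.0075, 0.0005, -1],
  [0, 0, 1, 0.0015, -0.0075, 0.0005, -1],
  [0, 0, 1, 0.001, -0.008, 0.0005, -1],
  [0, 0, 0, 0, 0, 0, -1],
  [0, 0, 0, 0, 0, 0, -1],
])

```text
clock: 18.47
tcp_pos: [0.5095, 0.2718, 0.1859]
orientation: [-3.09, -0.004, 0.546]
contact_force: [0.9, -0.2, -2.4]
grip_width: 0.0582
gripper_force: 86.4
```

```bash
python3 - <<'E'
from plan import *
o=telemetry.get_obs();print(o["clock"],o["tcp_pos"],o["joints"].round(2),o["grip_width"],o["contact_force"])
a,b=target(.05);print(a);rows(a,b,7)
E
```

```text
18.4667 [0.50948821 0.27177041 0.18593303] [-0.41  0.54 -0.13  1.56 -0.11  1.35 -2.06] 0.05821490287378702 [ 0.86190331 -0.24996601 -2.42382144]
[0.52125441 0.26925106 0.10109293]
[-0.0311, -0.6041, -0.0386, 0.0057, 0.0004, 0.0108] mm 12.2 deg 3.6
[-0.0311, -0.6041, -0.0386, 0.0064, 0.0004, 0.0104] mm 12.2 deg 3.6
[-0.0311, -0.6041, -0.0386, 0.007, 0.0004, 0.01] mm 12.2 deg 3.6
[-0.0311, -0.6041, -0.0386, 0.0077, 0.0004, 0.0095] mm 12.2 deg 3.6
[-0.0311, -0.6041, -0.0386, 0.0083, 0.0004, 0.009] mm 12.2 deg 3.6
[-0.0311, -0.6041, -0.0386, 0.0088, 0.0004, 0.0085] mm 12.2 deg 3.6
[-0.0311, -0.6041, -0.0386, 0.0093, 0.0004, 0.0079] mm 12.2 deg 3.6
```

>>> apply_moves([
  [-0.03, -0.6, -0.04, 0.0055, 0.0005, 0.011, -1],
  [-0.03, -0.6, -0.04, 0.0065, 0.0005, 0.0105, -1],
  [-0.03, -0.6, -0.04, 0.007, 0.0005, 0.01, -1],
  [-0.03, -0.6, -0.04, 0.0075, 0.0005, 0.0095, -1],
  [-0.03, -0.6, -0.04, 0.0085, 0.0005, 0.009, -1],
  [-0.03, -0.6, -0.04, 0.009, 0.0005, 0.0085, -1],
  [-0.03, -0.6, -0.04, 0.009, 0, 0.008, -1],
  [0, 0, 0, 0, 0, 0, -1],
])

```text
clock: 19.13
tcp_pos: [0.5212, 0.2655, 0.0949]
orientation: [2.88, 0.047, -1.215]
contact_force: [-1.3, -1.3, -4.4]
grip_width: 0.058
gripper_force: 86.4
```

```bash
python3 - <<'E'
from plan import *
o=telemetry.get_obs();print(o["clock"],o["tcp_pos"],o["joints"].round(2),o["contact_force"])
a,b=target(.02);print(a);rows(a,b,4)
ims={n:grab_frame(n) for n in("wrist","scene","top")}
# current sink pose from grip
o=telemetry.get_obs();T=R.from_rotvec(o["orientation"]);c,Rr=pickle.load(open("G.pkl","rb"));S=T*Rr;ctr=o["tcp_pos"]+T.apply(c);print("sink pred",ctr,S.as_matrix().round(3).tolist())
B=box(-.06,.06,-.03,.03,-.02,.02)
out=[]
for n,im in ims.items():
    C=cam(n,o)
    P=proj(C,ctr+S.apply(B));Q=proj(C,place(np.array([[.057,.027,.042],[.057,-.027,.042],[-.057,-.027,.042],[-.057,.027,.042]]),.515,.269,.036))
    L=[(round(d["p"],2),d["extent"]) for d in silhouettes("heatsink",n)];h=np.r_[P.min(0),P.max(0)]
    print(n,"pred",[(h[0]+h[2])/2,(h[1]+h[3])/2,h[2]-h[0],h[3]-h[1]],L[:3])
    if n!="wrist":
        cv2.polylines(im,[Q.round().astype(np.int32)],1,(0,0,255));u,v=Q.mean(0).astype(int);out.append(cv2.resize(im[v-50:v+50,max(0,u-66):u+67],(399,300)))
cv2.imwrite("pics/v4.png",np.hstack(out))
E
```

```text
19.1333 [0.52117346 0.26548734 0.09489079] [-0.34  0.93 -0.14  1.26 -0.19  1.7  -1.96] [-1.30458736 -1.27080826 -4.40910685]
[0.52125441 0.26925106 0.07109293]
[-0.0038, 0.0132, -0.0109, 0.0043, -0.001, 0.0041] mm 6.0 deg 0.1
[-0.0038, 0.0132, -0.0109, 0.0043, -0.0009, 0.0041] mm 6.0 deg 0.1
[-0.0038, 0.0132, -0.0109, 0.0043, -0.0009, 0.0041] mm 6.0 deg 0.1
[-0.0038, 0.0132, -0.0109, 0.0043, -0.0009, 0.0041] mm 6.0 deg 0.1
sink pred [0.51590657 0.26776504 0.11180944] [[0.999, -0.032, -0.005], [0.032, 0.999, -0.001], [0.005, 0.001, 1.0]]
wrist pred [np.float64(320.0808107466869), np.float64(248.85826205117712), np.float64(172.87619420839542), np.float64(150.93060309590126)] [(0.63, [319.4, 248.6, 172.8, 152.2])]
scene pred [np.float64(405.60994936287517), np.float64(126.84054956424727), np.float64(48.68733579252057), np.float64(38.1134695944335)] [(0.94, [173.6, 220.7, 43.8, 75.7]), (0.88, [168.5, 283.4, 49.4, 78.5]), (0.78, [405.1, 131.2, 48.4, 38.0])]
top pred [np.float64(174.0535709164481), np.float64(214.9560870504219), np.float64(31.578803546832575), np.float64(50.20039244776194)] [(0.96, [435.4, 270.2, 54.9, 40.5]), (0.63, [468.4, 207.2, 52.5, 44.2])]
```

View pics/v4.png

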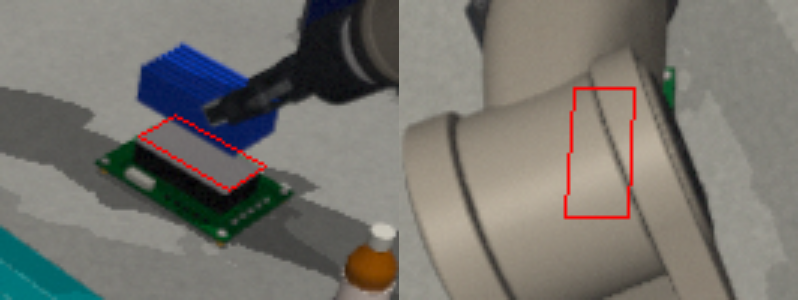

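The module's red outline lies on its aluminium top in the scene crop, and the sink hangs level above it with fins up. The wrist view agrees with the predicted pose. Next I'll descend.

```bash
python3 - <<'E'
from plan import *
o=telemetry.get_obs();print(o["clock"],o["tcp_pos"],o["qvel"].round(3))
a,b=target(.012);rows(a,b,7)
E
```

```text
19.4333 [0.52244713 0.268681   0.1025034 ] [-0.003  0.001  0.001 -0.001  0.001  0.001 -0.004]
[-0.005, -0.0095, -0.002, 0.0039, -0.0001, 0.0041] mm 5.6 deg 0.1
[-0.005, -0.0095, -0.002, 0.0039, -0.0001, 0.0041] mm 5.6 deg 0.1
[-0.005, -0.0095, -0.002, 0.0039, -0.0001, 0.0041] mm 5.6 deg 0.1
[-0.005, -0.0095, -0.002, 0.0039, -0.0001, 0.0041] mm 5.6 deg 0.1
[-0.005, -0.0095, -0.002, 0.0039, -0.0001, 0.0041] mm 5.6 deg 0.1
[-0.005, -0.0095, -0.002, 0.0039, -0.0001, 0.0041] mm 5.6 deg 0.1
[-0.005, -0.0095, -0.002, 0.0039, -0.0001, 0.0041] mm 5.6 deg 0.1
```

>>> apply_moves([
  [-0.005, -0.01, -0.002, 0.004, 0, 0.004, -1],
  [-0.005, -0.01, -0.002, 0.004, 0, 0.004, -1],
  [-0.005, -0.01, -0.002, 0.004, 0, 0.004, -1],
  [-0.005, -0.01, -0.002, 0.004, 0, 0.004, -1],
  [-0.005, -0.01, -0.002, 0.004, 0, 0.004, -1],
  [-0.005, -0.01, -0.002, 0.004, 0, 0.004, -1],
  [-0.005, -0.01, -0.002, 0.003, 0, 0.004, -1],
  [0, 0, 0, 0, 0, 0, -1],
])

```text
clock: 20.1
tcp_pos: [0.5201, 0.2678, 0.0599]
orientation: [2.878, 0.052, -1.215]
contact_force: [-1.1, -0.2, -3.7]
grip_width: 0.0584
gripper_force: 86.6
```

>>> apply_moves([
  [0, 0, 0, 0, 0, 0, -1],
  [0, 0, 0, 0, 0, 0, -1],
  [0, 0, 0, 0, 0, 0, -1],
  [0, 0, 0, 0, 0, 0, -1],
  [0, 0, 0, 0, 0, 0, -1],
  [0, 0, 0, 0, 0, 0, -1],
  [0, 0, 0, 0, 0, 0, -1],
  [0, 0, 0, 0, 0, 0, -1],
])

```text
clock: 20.77
tcp_pos: [0.5209, 0.2681, 0.0614]
orientation: [2.88, 0.053, -1.212]
contact_force: [0.2, 0.8, -3.7]
grip_width: 0.058
gripper_force: 86.6
```

```bash
python3 - <<'E'
from plan import *
o=telemetry.get_obs();print(o["clock"],o["tcp_pos"],o["contact_force"])
T=R.from_rotvec(o["orientation"]);c,Rr=grip();S=T*Rr;ctr=o["tcp_pos"]+T.apply(c);print("sink",ctr,S.as_rotvec())
a,b=target(.002);rows(a,b,6)
im=grab_frame("scene");C=cam("scene");B=box(-.06,.06,-.03,.03,-.02,.02);P=proj(C,ctr+S.apply(B))
m=[d for d in silhouettes("heatsink","scene") if abs(d["extent"][0]-405)<25];h=np.r_[P.min(0),P.max(0)]
print([(h[0]+h[2])/2,(h[1]+h[3])/2,h[2]-h[0],h[3]-h[1]],[x["extent"] for x in m])
for i,j in((0,4),(0,2),(0,1),(4,6),(4,5),(2,6),(1,5),(1,3),(3,7),(5,7),(2,3)):cv2.line(im,tuple((P[i]*16).round().astype(int)),tuple((P[j]*16).round().astype(int)),(0,255,255),1,cv2.LINE_AA,4)
cv2.imwrite("pics/v5.png",cv2.resize(im[105:185,350:460],None,fx=6,fy=6,interpolation=cv2.INTER_CUBIC))
E
```

```text
20.7667 [0.52090295 0.26807881 0.06144856] [ 0.20548161  0.76952795 -3.65493502]
sink [0.51469302 0.26785587 0.07238163] [-0.00209926  0.00412701  0.0352962 ]
[0.0015, 0.0066, -0.0031, 0.001, -0.0002, 0.0009] mm 1.4 deg 0.0
[0.0015, 0.0066, -0.0031, 0.001, -0.0002, 0.0009] mm 1.4 deg 0.0
[0.0015, 0.0066, -0.0031, 0.001, -0.0002, 0.0009] mm 1.4 deg 0.0
[0.0015, 0.0066, -0.0031, 0.001, -0.0002, 0.0009] mm 1.4 deg 0.0
[0.0015, 0.0066, -0.0031, 0.001, -0.0002, 0.0009] mm 1.4 deg 0.0
[0.0015, 0.0066, -0.0031, 0.001, -0.0002, 0.0009] mm 1.4 deg 0.0
[np.float64(403.21233975915766), np.float64(138.0196650312301), np.float64(47.59187894693008), np.float64(38.034913761085775)] [[402.8, 141.4, 48.2, 36.6]]
```

View pics/v5.png

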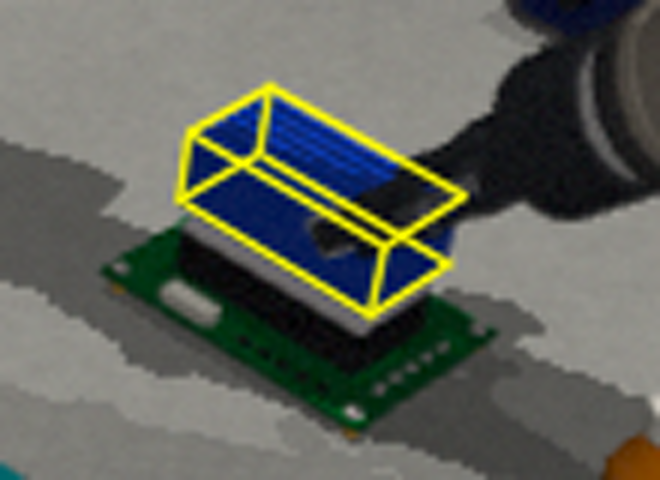

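The predicted sink outline (yellow) matches the blue sink to about 1 px, about 10 mm above the module and aligned with it. Now the soft touchdown.

>>> apply_moves([
  [0.002, 0.008, -0.003, 0.001, -0.0003, 0.001, -1],
  [0.002, 0.008, -0.003, 0.001, -0.0003, 0.001, -1],
  [0.002, 0.008, -0.003, 0.001, -0.0003, 0.001, -1],
  [0.002, 0.008, -0.003, 0.001, -0.0002, 0.001, -1],
  [0.002, 0.008, -0.003, 0.001, 0, 0.001, -1],
  [0, 0, 0, 0, 0, 0, -1],
  [0, 0, 0, 0, 0, 0, -1],
  [0, 0, 0, 0, 0, 0, -1],
])

```text
clock: 21.53
tcp_pos: [0.5209, 0.2691, 0.0543]
orientation: [2.884, 0.054, -1.207]
contact_force: [-0.1, -0.6, -4.3]
grip_width: 0.0584
gripper_force: 86.6
```

>>> apply_moves([
  [0, 0, 0, 0.0007, 0, 0.0007, -1],
  [0, 0, 0, 0, 0, 0, -1],
  [0, 0, 0, 0.0004, 0, 0.0004, -1],
  [0, 0, 0, 0, 0, 0, -1],
  [0, 0, 0, 0, 0, 0, -1],
  [0, 0, 0, 0, 0, 0, -1],
  [0, 0, 0, 0, 0, 0, -1],
  [0, 0, 0, 0, 0, 0, -1],
])

```text
clock: 22.2
tcp_pos: [0.5208, 0.2692, 0.0528]
orientation: [2.884, 0.054, -1.207]
contact_force: [0.2, 0.4, -3.8]
grip_width: 0.0583
gripper_force: 86.6
```

```bash
python3 - <<'E'
from plan import *
o=telemetry.get_obs();print(o["clock"],o["tcp_pos"],o["contact_force"],o["moment"])
T=R.from_rotvec(o["orientation"]);c,Rr=grip();S=T*Rr;ctr=o["tcp_pos"]+T.apply(c);print("sink",ctr,S.as_rotvec())
E
```

```text
22.2 [0.52081168 0.26917199 0.0527804 ] [ 0.19897256  0.36635068 -3.84820017] [ 0.03139277 -1.36495288 -0.06062325]
sink [0.51455645 0.26892516 0.0636871 ] [-1.84766505e-04 -6.33059814e-05  3.56441883e-02]
```

>>> apply_moves([
  [0, 0, 0, 0.0005, 0, 0.0005, -1],
  [0, 0, 0, 0.0003, 0, 0.0003, -1],
  [0, 0, 0, 0, 0, 0, -1],
  [0, 0, 0, 0, 0, 0, -1],
  [0, 0, 0, 0, 0, 0, -1],
  [0, 0, 0, 0, 0, 0, -1],
  [0, 0, 0, 0, 0, 0, -1],
  [0, 0, 0, 0, 0, 0, -1],
])

```text
clock: 22.87
tcp_pos: [0.5209, 0.2692, 0.0519]
orientation: [2.884, 0.054, -1.207]
contact_force: [1.2, 0.6, 1.5]
grip_width: 0.0584
gripper_force: 86.9
```

>>> apply_moves([
  [0, 0, 0, 0.0003, 0, 0.0003, -1],
  [0, 0, 0, 0, 0, 0, -1],
  [0, 0, 0, 0, 0, 0, -1],
  [0, 0, 0, 0, 0, 0, -1],
  [0, 0, 0, 0, 0, 0, -1],
  [0, 0, 0, 0, 0, 0, -1],
  [0, 0, 0, 0, 0, 0, -1],
  [0, 0, 0, 0, 0, 0, -1],
])

```text
clock: 23.53
tcp_pos: [0.5208, 0.2692, 0.0519]
orientation: [2.884, 0.054, -1.207]
contact_force: [-0.7, -1.0, 5.6]
grip_width: 0.0585
gripper_force: 87.4
```

>>> apply_moves([
  [0, 0, 0, 0, 0, 0, -1],
  [0, 0, 0, 0, 0, 0, -1],
  [0, 0, 0, 0, 0, 0, 0.5],
  [0, 0, 0, 0, 0, 0, 0.7],
  [0, 0, 0, 0, 0, 0, 1],
  [0, 0, 0, 0, 0, 0, 1],
  [0, 0, 0, 0, 0, 0, 1],
  [0, 0, 0, 0, 0, 0, 1],
], grip_force=20)

```text
clock: 24.2
tcp_pos: [0.5207, 0.2692, 0.051]
orientation: [2.884, 0.054, -1.207]
contact_force: [-0.3, 0.6, -0.3]
grip_width: 0.0851
gripper_force: 0.0
```

>>> apply_moves([
  [0, 0, 0, 0, 0, -0.01, 1],
  [0, 0, 0, 0, 0, -0.015, 1],
  [0, 0, 0, 0, 0, -0.02, 1],
  [0, 0.3, 0, 0, 0, -0.02, 1],
  [0, 0.5, 0, 0, 0, -0.02, 1],
  [0, 0.5, 0, 0, 0, -0.025, 1],
  [0, 0.5, 0, 0, 0, -0.03, 1],
  [0, 0.5, 0, 0, 0, -0.03, 1],
])

```text
clock: 24.87
tcp_pos: [0.6335, 0.2732, 0.1801]
orientation: [3.013, 0.056, -0.849]
contact_force: [0.0, 1.1, 0.3]
grip_width: 0.0855
gripper_force: 0.0
```

```bash
python3 - <<'E'
from plan import *
o=telemetry.get_obs();print(o["clock"],o["tcp_pos"],o["contact_force"],o["grip_width"],o["joints"].round(2))
o=telemetry.get_obs();ims={n:grab_frame(n) for n in("scene","wrist")};V=[]
out=[]
for n,im in ims.items():
    C=cam(n,o);B=box(-.06,.06,-.03,.03,.042,.082);P=proj(C,place(B,.515,.269,.036));h=np.r_[P.min(0),P.max(0)];c0=(h[:2]+h[2:])/2
    L=[d for d in silhouettes("heatsink",n) if np.hypot(*(np.array(d["extent"][:2])-c0))<40]
    print(n,c0.round(1),(h[2:]-h[:2]).round(1),[d["extent"] for d in L])
    if L:V.append((C,L[0]["mask"]));print(n,fit([B],V[-1:],[.515,.269,.036]))
    u,v=c0.astype(int);k=(45,34) if n=="scene" else (150,113)
    out.append(cv2.resize(im[max(0,v-k[1]):v+k[1],max(0,u-k[0]):u+k[0]],(399,300),interpolation=cv2.INTER_CUBIC))
if len(V)>1:print("both",fit([B],V,[.515,.269,.036]))
cv2.imwrite("pics/v6.png",np.hstack(out))
E
```

```text
24.8667 [0.63348997 0.27318422 0.18007342] [0.00285296 1.09300423 0.34008289] 0.08554730970457101 [-0.35  0.87 -0.1   1.03 -0.13  1.75 -1.96]
scene [403.  140.8] [47.3 37.9] [[404.1, 143.9, 48.4, 32.5]]
scene (array([0.51647956, 0.26690359, 0.03501824]), np.float64(0.964893150664746))
wrist [319.7 211.6] [ 70.1 105.7] [[322.4, 213.1, 70.1, 100.0]]
wrist (array([0.5144335 , 0.26761599, 0.02499808]), np.float64(0.8595228342033191))
both (array([0.51609519, 0.26756585, 0.04295939]), np.float64(0.9080409884012248))
```

View pics/v6.png

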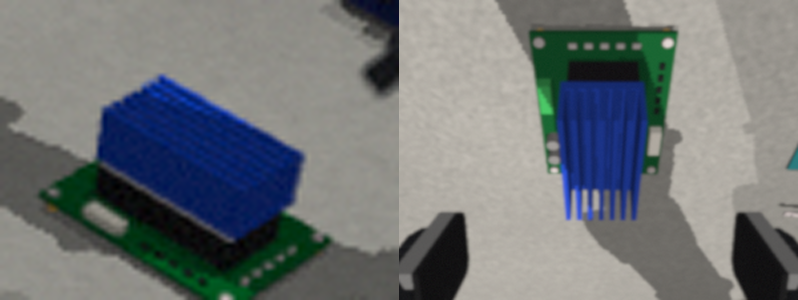

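The sink lies flat on the module with fins up. The gripper is clear. I'll back off and check the centring against the board from the top camera.

>>> apply_moves([
  [0, 0.5, 0, 0, 0, -0.02, 1],
  [0, 0.5, 0, 0, 0.03, -0.02, 1],
  [0, 0.5, 0, 0, 0.04, -0.02, 1],
  [0, 0, 0, 0, 0.04, 0, 1],
  [0, 0, 0, 0, 0.04, 0, 1],
  [0, 0, 0, 0, 0.04, 0, 1],
  [0, 0, 0, 0, 0.04, 0, 1],
  [0, 0, 0, 0, 0.03, 0, 1],
])

```text
clock: 25.73
tcp_pos: [0.6692, 0.0127, 0.2289]
orientation: [3.07, 0.052, -0.619]
contact_force: [0.9, 0.1, 1.0]
grip_width: 0.0852
gripper_force: 0.0
```

>>> apply_moves([
  [0, 0, 0, 0, 0.04, 0, 1],
  [0, 0, 0, 0, 0.04, 0, 1],
  [0, 0, 0, 0, 0.02, 0, 1],
  [0, 0, 0, 0, 0, 0, 1],
  [0, 0, 0, 0, 0, 0, 1],
  [0, 0, 0, 0, 0, 0, 1],
  [0, 0, 0, 0, 0, 0, 1],
  [0, 0, 0, 0, 0, 0, 1],
])

```text
clock: 26.4
tcp_pos: [0.6739, -0.0805, 0.2298]
orientation: [3.073, 0.062, -0.616]
contact_force: [0.2, -0.3, -0.4]
grip_width: 0.0853
gripper_force: 0.0
```

```bash
python3 - <<'E'
from plan import *
o=telemetry.get_obs();print(o["clock"],o["tcp_pos"],o["contact_force"])
B=box(-.06,.06,-.03,.03,.042,.082)
for n in("top","scene"):
    im=grab_frame(n);C=cam(n);P=proj(C,place(B,.515,.269,.036)).mean(0)
    m=[]
    for t in("heatsink","module"):
        L=[]
        for k in range(3):
            L=[d for d in silhouettes(t,n) if np.hypot(*(np.array(d["extent"][:2])-P))<30]
            if L:break
            grab_frame(n)
        m.append(L[0]["mask"] if L else None)
    if m[0] is not None:print(n,"sink",fit([B],[(C,m[0])],[.515,.269,.036]))
    # board by green+sink union
    if m[1] is not None:
        u=m[1]|(m[0] if m[0] is not None else False)
        print(n,"board+sink",fit([box(-.0825,.0825,-.055,.055,0,.012),B,box(-.057,.057,-.027,.027,.012,.042)],[(C,u)],[.515,.269,.036]))
    hsv=cv2.cvtColor(im,cv2.COLOR_BGR2HSV);g=cv2.inRange(hsv,(45,80,20),(90,255,255));w=np.zeros_like(g);u0,v0=P.astype(int);w[v0-45:v0+45,u0-45:u0+45]=g[v0-45:v0+45,u0-45:u0+45]
    cs=np.vstack(cv2.findContours(cv2.morphologyEx(w,cv2.MORPH_OPEN,np.ones((3,3))),0,1)[0])
    print(n,"green rect",cv2.minAreaRect((unproj(C,cs[:,0],.012)[:,:2]*1000).astype(np.float32)))
E
```

```text
26.4 [ 0.67393631 -0.08045697  0.2298256 ] [ 0.16868421 -0.32479642 -0.41596783]
top sink (array([0.51686096, 0.27075323, 0.0277837 ]), np.float64(0.9793528793912067))
top board+sink (array([0.51630354, 0.27053787, 0.06374306]), np.float64(0.9233397420982379))
top green rect ((514.9312133789062, 267.7826232910156), (161.48802185058594, 107.6783218383789), 1.314306616783142)
scene sink (array([0.51749709, 0.26498508, 0.04447051]), np.float64(0.43049682379471177))
scene board+sink (array([ 0.51314263,  0.27228508, -0.04639056]), np.float64(0.527509149655642))
scene green rect ((560.738037109375, 248.59823608398438), (130.8075714111328, 86.79073333740234), 50.77119827270508)
```

```bash
python3 -c "
from bench import order
print(order.hand_in())"
```

```text
the job is handed in; nothing more can be done
None
```

The smallest heat sink was stood on the mat, let go, taken again at 45°, and now lies flat, fins up, on the power module, about 1 mm off centre and parallel as far as the top camera shows. The gripper is clear and the job was handed in at about 27 s.

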